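Stand up an angle bracket and seat it against the alignment fence

ROBOT

A 6-joint arm with a two-finger parallel gripper is mounted at the origin on the work surface. World frame = base frame: x ahead of the robot, y to its left, z up, the work surface at z = 0. Lengths are in m, angles in rad, forces in N, time in s.
With the tool pointing down it reaches from about 0.35 to 0.775 m from the base axis. Payload 7.3 kg.
Tool frame: the origin (TCP) lies midway between the tips of the shut fingers; the grasp point (between the pads) lies robot.grasp_offset behind it (robot.grasp_offset is the distance from the TCP to the grasp point, in m); z points along the fingers, x is the direction in which the jaws open and shut, and the axes are right-handed (so a half turn about z gives the same grasp; the last joint's range is limited). The gripper opens to 92 mm and grips with 3 to 60 N. Pads are 19 mm wide; open, the fingers measure 130 mm over their backs; the gripper's body (75 mm by 190 mm) begins 47 mm behind the grasp point.
Start: joints at [-1.444, 0.342, 1.524, -0, 1.275, -0.146], TCP at [0.141, -0.506, 0.227] pointing down, gripper open.
Joint ranges: [-2.53, 2.53], [-0.77, 2.02], [0.04, 2.7], [-1, 4.14], [0.28, 2.66], [-3.11, 3.11]. Speed limits (rad/s): [2.57, 2.57, 3.14, 3.14, 3.14, 3.14].

INTERFACE

Orientations are given as [roll, pitch, yaw] about the fixed x, y, z axes, in that order (R = Rz(yaw) Ry(pitch) Rx(roll)).
In Python, from cell import robot gives the robot as it stands. The module is installed in compiled form; this text tells all that it offers.
- The arm moves only by the tool move_arm, never from a script. Its argument "increments" is a list of rows, each a list of 7 numbers: the finger opening in mm, from 0 to 91.8, then the shift along the tool's x, y, z in mm, then the turn, a rotation vector about the tool's x, y, z in rad. A call has 1 to 12 rows; each row shifts and turns the pose as measured when the row begins, along the tool's axes as they then stand; what a row does not reach is not made up. A row lasts 1/8 s, in which the tool goes at most 62.5 mm and 10.7 degrees, less where a joint would pass 70% of its speed; a pose out of reach is approached as far as the arm can. A call is refused whole if a number of a shift passes 62.5 or a number of a turn 0.188, either way. A call with a gripper value outside its range is refused whole. The fingers move at their own pace and stop on an object; "newtons" is the grip in N (left out, the last holds). Time passes only in rows, so rows that do not move let the fingers close. It gives the time, the measured TCP pose, the force and the opening at its end, in the units of the state.
- robot.observe(): the state, without advancing time (a new reading comes with each control period).
- robot.read_camera(name): name is "side" or "top" or "wrist"; returns a dict with "img" (420x560x3 uint8, red, green, blue), "fx", "fy", "cx", "cy" (pixels), "T" (4x4, takes a point from camera to world coordinates). Camera axes: x right, y down, z forward; pixel columns grow to the right and rows downward; lengths in m; the calibration is good to about 2 mm. The wrist camera is an equidistant fisheye: a pixel r from the principal point sees the ray r / f radians off the axis. A picture is of the moment at which its call begins. There is no depth.
- robot.hand_in(): hands the job in, once; it reports no verdict.
Trained networks look in the newest picture that a camera, given by its name, has taken for a name from the list of things; names that differ only in an ending like _2 or _b are one class to them, and where a whole thing is asked for, a point or a joint stands for the part that bears it (a point fixed in the world has none). Each returns a list of dicts, best first, with "conf" (0 to 1); they miss things now and then, are a little off and sometimes report something else, mostly with a low value. They report only what shows in the picture. A call takes as long as a camera call. They do not tell look-alikes from the thing itself.
- robot.look_for(thing, camera): "rect" ([left, top, width, height] in pixels, round what is visible of it).
The state is a dict: "time": time; "qpos": joint angles; "qvel": joint speeds; "joint_efforts": joint torques, N m; "tool_pos": TCP position; "tool_rot": TCP orientation; "contact_force": force on the tool from outside, world axes, zero at the start; "torque": the same for the moment, N m; "opening": finger opening in m.
Only numpy, scipy, OpenCV 4.12 (cv2) and the standard library are available. Lean on these libraries where they do the work, as an engineer would, in place of code of your own. Each camera call takes 0.05 s, during which the arm holds its last target.

TASK

The black gusseted angle bracket is lying on its tall plate. Tip it about its corner edge, keeping that edge down at the table and not lifting the bracket clear, until it stands on its foot; lower it gently rather than letting it drop. Then bring it, still standing and low over the table, in between the two cheeks of the aluminium fixture until the back of its tall plate is square and flush against the fence below the camera head, let go of it, and leave the other things on the table where they are.

Things in the scene. Friction and masses are not known exactly. Their poses are not given: they have to be found in the camera images.
- bracket: Black L-shaped angle bracket, loose, 0.36-0.6 kg, 80 mm wide (own y -40 to 40). Origin: middle of its outer corner edge. Tall plate: 130 mm along own +x, 10 mm thick, its back is the face z=0. Foot: 90 mm along own +z, 10 mm thick, its sole is the face x=0. Starts lying on the plate's back: x level, to the robot's left within 20 degrees; z (foot) up. Standing, x is up, z level towards the toe.
- gusset (a point): Point on the bracket at (40, 0, 40) mm in its frame, in the triangular gusset: a web 12 mm thick (y -6 to 6) that fills the inner corner, its corners at (x, z) = (10, 10), (85, 10), (10, 85) mm. Pinch it across y, fingers along the diagonal towards the corner edge; 34 mm of leg lies either side. A hand holding it turns with it: from leaning over the plate to leaning over the foot.
- plate_top (a point): Point on the bracket: middle of the far edge of the tall plate's back, (130, 0, 0) mm in the bracket's frame. The bracket's mass centre is about 41 mm along x and 24 mm along z: it falls back onto the plate if let go before about 60 degrees of tipping, and on over to the foot beyond that. Its frame is parallel to the bracket's.
- foot_toe (a point): Point on the bracket: middle of the far edge of the foot's sole, (0, 0, 90) mm in the bracket's frame; 90 mm above the table at the start, on the table in the end.
- fixture: Aluminium alignment fixture, fixed. Origin: middle of the fence face at table level; own x level, into the fence, pointing to the robot's left and 9 to 32 degrees ahead of that; z up. Fence: face at x=0, y -65 to 65 mm, 50 mm high, 16 thick. Two cheeks 12 mm high reach out from it (x -45 to 0), inner faces at y -52 and 52 mm: a bay 104 mm wide for the 80 mm bracket.
- head (a point): Centre of the underside of the fixture's dark grey camera head, (25, 0, 150) mm in the fixture's frame. The head is a fixed box on a post behind the fence, x -30 to 80, y -28 to 28 mm, 150 to 180 mm above the table, with a short lens (look only) down to 143 mm. It overhangs the bay, so a hand must come in leaning back, away from the fence.
- lens_tube: Bystander: black lens tube standing, 48 mm across, 70 mm high. Origin: centre of its underside.
- case: Bystander: flat sample case with a pale lid, 100 x 150 x 26 mm. Origin: centre of its underside.
- marker: Bystander: white marker with a blue cap, about 130 mm long, 20 mm high, lying between the robot and the work. Origin: near its middle, on its underside.
- optic_box: Bystander: brown carton 70 x 90 x 50 mm. Origin: centre of its underside.
- driver: Bystander: screwdriver 180 mm long, lying. Origin: near its middle, on its underside.
- post_stand: Bystander: bright steel post 22 mm across on a round base 54 mm across, 80 mm high. Origin: centre of its underside.
- parts_tray: Bystander: shallow open red plastic tray 90 x 60 x 20 mm. Origin: centre of its underside.
Things that resemble listed ones, but are neither listed nor needed, are in the scene too. There is more than one size of the bracket; the job needs the largest.

How it is judged:
By the outcome, as a careful person would: the job done as asked, in the order asked, and still so for the second after the job is handed in, with the robot touching nothing.
It also fails if it takes over 62 s, if anything falls off the work surface, if the arm or the gripper's body presses on something with over 40 N, if the wrist force passes 120 N, or if a joint passes its speed limit or range.

## Working session

There is one attempt and no reset: what is moved stays moved. The work goes in short steps, Python scripts to look and compute and a tool call to move; the robot and the scene stay as the last step left them, time stands still between calls to the robot, and variables do not carry over. Pictures are saved under pics/ and viewed, and the job is handed in when it is done.

Besides the shell and the picture viewer there is one more tool, called after "Request:" by a JSON object that holds its "op" and its "data". move_arm: Moves the arm, as the interface text tells. Its arguments: {"type":"object","properties":{"increments":{"type":"array"},"newtons":{"type":"number"}},"required":["increments"]}

```bash
mkdir -p pics; ls; python3 - <<'E'
from cell import robot
import cv2
s=robot.observe()
print({k:(v if not hasattr(v,'round') else v) for k,v in s.items()}, robot.grasp_offset)
for n in ["side","top","wrist"]:
    c=robot.read_camera(n); cv2.imwrite(f"pics/a_{n}.png",c["img"][:,:,::-1]); print(n,c["fx"],c["fy"],c["cx"],c["cy"],c["T"].round(3).tolist() if hasattr(c["T"],'round') else c["T"])
    for t in ["bracket","gusset","plate_top","foot_toe","fixture","head","lens_tube","case","marker","optic_box","driver","post_stand","parts_tray"]:
        print(t,[([round(x) for x in d["rect"]],round(d["conf"],2)) for d in robot.look_for(t,n)])
E
```

```text
pics
{'time': 0.0, 'qpos': array([-1.44399421e+00,  3.42705758e-01,  1.52500894e+00, -1.02938107e-05,
        1.27537840e+00, -1.45972062e-01]), 'qvel': array([ 8.80499945e-04,  5.65861930e-04, -1.46659043e-03, -6.59255117e-04,
        5.90396090e-05,  1.25636398e-04]), 'joint_efforts': array([ 6.70641803e-04, -4.31235909e+01, -2.44215131e+01,  7.18018273e-02,
        5.59145375e-02, -1.13878298e-04]), 'tool_pos': array([ 0.14141879, -0.50518123,  0.22605658]), 'tool_rot': array([-3.14138415e+00,  1.48591778e-03, -1.29801899e+00]), 'contact_force': array([0.23945951, 0.13965526, 0.37178509]), 'torque': array([ 0.03290237, -0.09024991, -0.01024142]), 'opening': 0.09166862745054134} 0.0188
side 466.5947639031307 466.5947639031307 282.57793500440783 210.53738483363915 [[-0.904, -0.24, 0.354, 0.067], [-0.427, 0.465, -0.776, 1.093], [0.022, -0.852, -0.523, 0.879], [0.0, 0.0, 0.0, 1.0]]
bracket [([337, 232, 19, 32], 0.87), ([361, 204, 24, 30], 0.69), ([304, 196, 34, 50], 0.58)]
gusset [([299, 198, 40, 49], 0.85), ([333, 232, 24, 35], 0.84), ([363, 203, 20, 28], 0.78)]
plate_top [([302, 197
[... 1384 characters left out ...]
, 21, 67], 0.87), ([290, 98, 60, 46], 0.71), ([293, 208, 58, 34], 0.31)]
post_stand [([377, 151, 26, 18], 0.9)]
parts_tray [([117, 204, 36, 40], 0.77), ([140, 133, 76, 62], 0.72), ([292, 208, 54, 35], 0.59)]
wrist 325.19226210127806 325.19226210127806 277.0706153144946 214.61369550673982 [[0.269, -0.927, -0.262, 0.212], [-0.963, -0.258, -0.074, -0.486], [0.001, 0.272, -0.962, 0.384], [0.0, 0.0, 0.0, 1.0]]
bracket [([107, 1, 50, 36], 0.86)]
gusset [([106, 0, 52, 36], 0.71)]
plate_top [([105, 0, 53, 36], 0.77), ([246, 0, 23, 23], 0.6)]
foot_toe [([103, 1, 57, 36], 0.91)]
fixture []
head []
lens_tube []
case []
marker []
optic_box []
driver [([244, 1, 26, 24], 0.74)]
post_stand []
parts_tray []
```

```bash
python3 - <<'E'
import cv2
a=cv2.imread("pics/a_side.png"); b=cv2.imread("pics/a_top.png")
cv2.imwrite("pics/b_side.png",cv2.resize(a[160:370,140:420],None,fx=2.8,fy=2.8,interpolation=cv2.INTER_CUBIC))
cv2.imwrite("pics/b_top.png",cv2.resize(b[80:330,80:440],None,fx=2.2,fy=2.2,interpolation=cv2.INTER_CUBIC))
E
```

```text
(no output)
```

View pics/b_side.png

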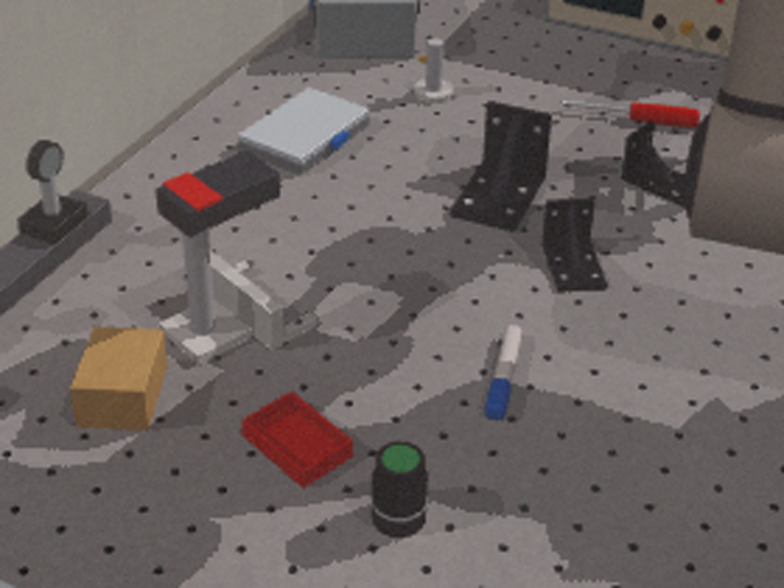

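View pics/b_top.png

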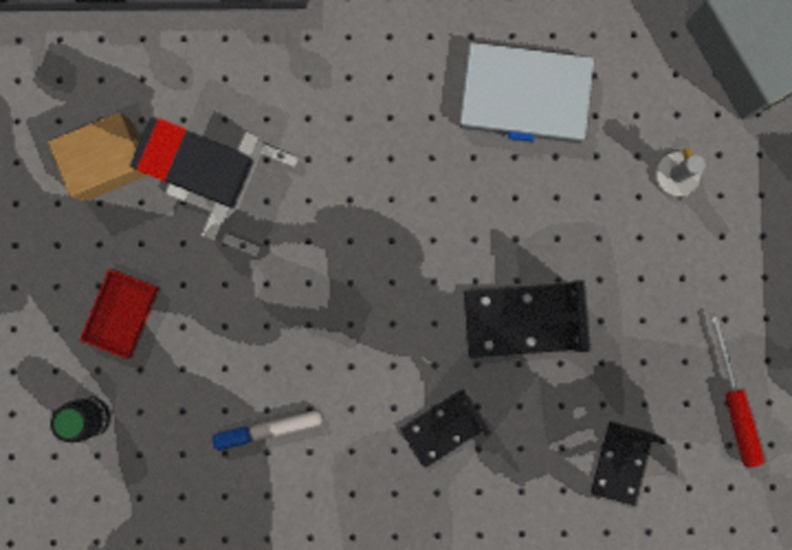

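Candidates for the bracket: the large one, top (320,224), side (320,221); a medium one, top (282,275), side (345,248); a small one by the base, top (365,290), side (372,218). I choose the large one, whose plate is about 57 px long (~130 mm plus perspective) and whose foot is up at the right. Next a close crop to confirm it.

```bash
python3 - <<'E'
import cv2
a=cv2.imread("pics/a_side.png"); b=cv2.imread("pics/a_top.png")
def crop(im,x,y,w,h,f,n):
    o=cv2.resize(im[y:y+h,x:x+w],None,fx=f,fy=f,interpolation=cv2.INTER_CUBIC)
    o=cv2.convertScaleAbs(o,alpha=1.6,beta=20)
    for i in range(0,w,10): cv2.putText(o,str(x+i),(i*f,8),0,.3,(0,255,255),1); cv2.line(o,(i*f,0),(i*f,h*f),(0,90,90),1)
    for i in range(0,h,10): cv2.putText(o,str(y+i),(0,i*f+4),0,.3,(0,255,255),1); cv2.line(o,(0,i*f),(w*f,i*f),(0,90,90),1)
    cv2.imwrite(n,o)
crop(b,280,195,80,60,10,"pics/c_top.png")
crop(a,290,185,70,60,10,"pics/c_side.png")
crop(b,130,125,90,75,8,"pics/c_topf.png")
crop(a,190,205,70,85,7,"pics/c_sidef.png")
E
```

```text
(no output)
```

View pics/c_top.png

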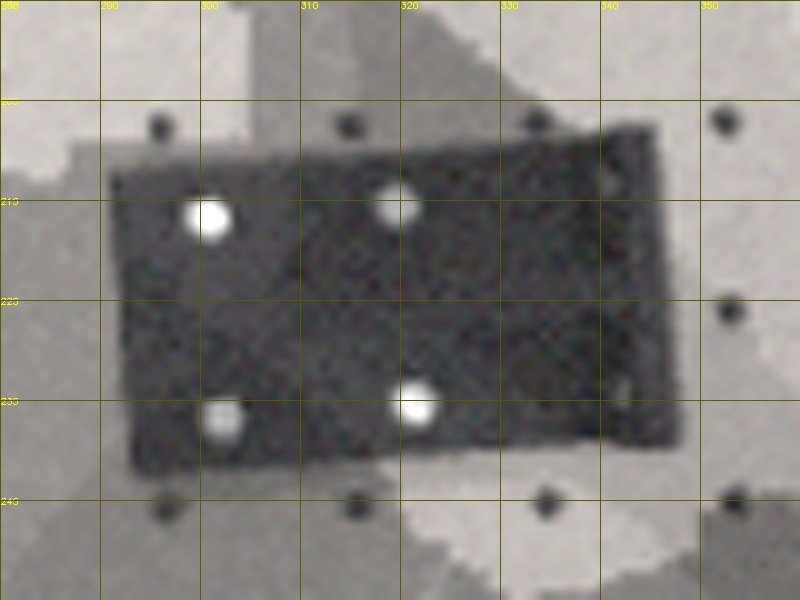

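View pics/c_side.png

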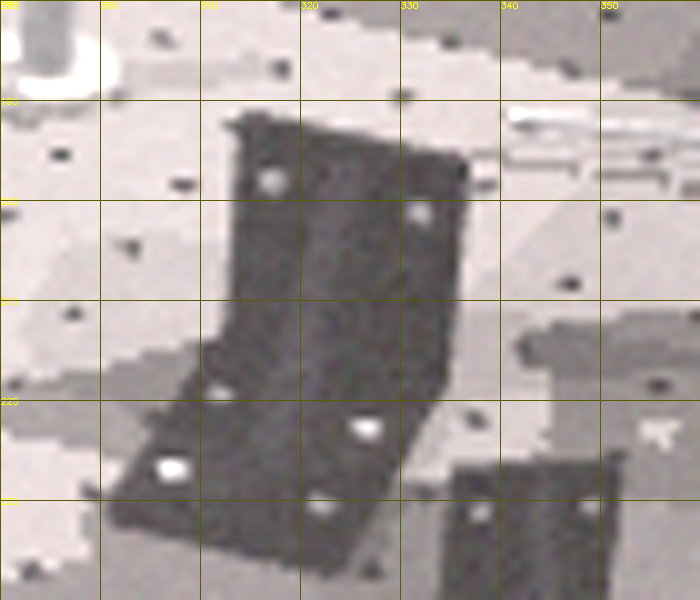

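View pics/c_topf.png

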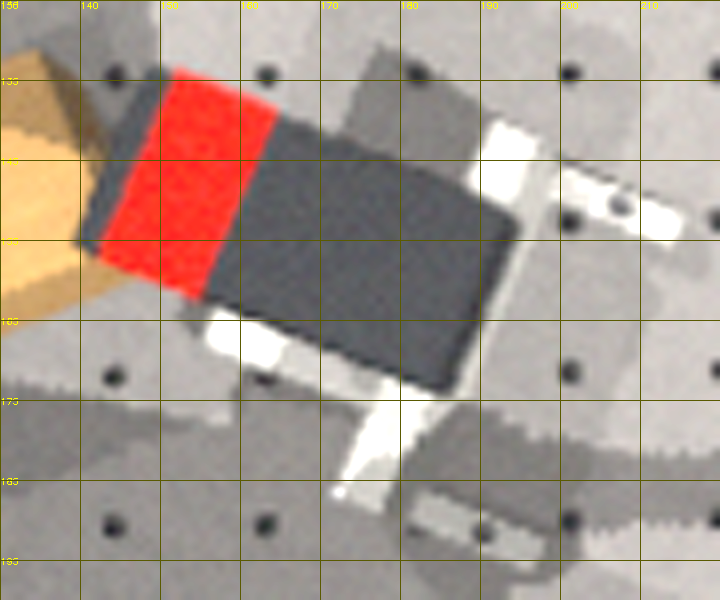

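View pics/c_sidef.png

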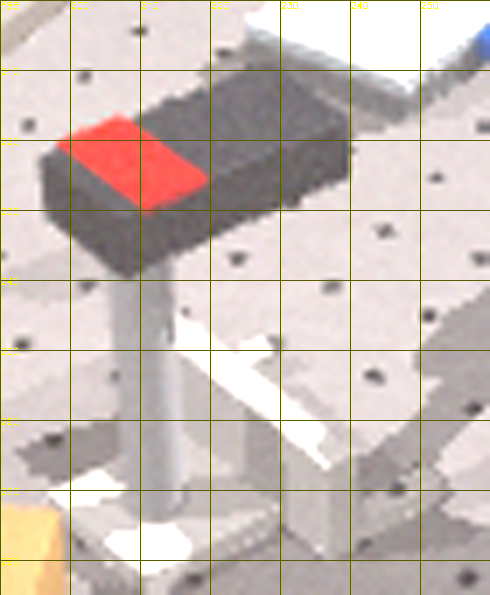

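```bash
cat > h.py <<'E'
import numpy as np, cv2, json
from scipy.spatial.transform import Rotation as Rn
from scipy.optimize import least_squares
CAM={"side":dict(f=466.5947639,cx=282.577935,cy=210.537385),"top":dict(f=424.546235,cx=275.230923,cy=197.708029),"wrist":dict(f=325.19226,cx=277.070615,cy=214.613695)}
def proj(P,name,T):
    c=CAM[name]; P=np.atleast_2d(P); p=(P-T[:3,3])@T[:3,:3]
    if name=="wrist":
        r=np.hypot(p[:,0],p[:,1])+1e-12; th=np.arctan2(r,p[:,2]); return np.c_[c["cx"]+c["f"]*th*p[:,0]/r,c["cy"]+c["f"]*th*p[:,1]/r]
    return np.c_[c["cx"]+c["f"]*p[:,0]/p[:,2],c["cy"]+c["f"]*p[:,1]/p[:,2]]
def brR(yaw,tip=0.):
    # columns own x,y,z ; tip 0 lying, pi/2 standing ; yaw= world dir of own x when lying
    a=np.array([np.cos(yaw),np.sin(yaw),0]);u=np.array([0,0,1.])
    x=a*np.cos(tip)+u*np.sin(tip); z=u*np.cos(tip)-a*np.sin(tip); return np.c_[x,np.cross(z,x),z]
def br(p,P,tip=0.):
    return np.array([p[0],p[1],p[3] if len(p)>3 else 0.])+np.atleast_2d(P)/1000.@brR(p[2],tip).T
def fx(p,P):
    c,s=np.cos(p[2]),np.sin(p[2]); R=np.array([[c,-s,0],[s,c,0],[0,0,1]])
    return np.array([p[0],p[1],0])+np.atleast_2d(P)/1000.@R.T
def save(cam,c,n):
    cv2.imwrite(f"pics/{n}.png",c["img"][:,:,::-1]); np.save(f"pics/{n}.npy",c["T"])
def crop(im,x,y,w,h,f,n,gain=1.6,pts=()):
    o=cv2.resize(im[y:y+h,x:x+w],None,fx=f,fy=f,interpolation=cv2.INTER_CUBIC); o=cv2.convertScaleAbs(o,alpha=gain,beta=15)
    for i in range(0,w,20): cv2.putText(o,str(x+i),(i*f,8),0,.35,(0,255,255),1); cv2.line(o,(i*f,0),(i*f,6),(0,255,255),1)
    for i in range(0,h,20): cv2.putText(o,str(y+i),(0,i*f+4),0,.35,(0,255,255),1)
    for a in pts:
        q=[(int((u-x+.5)*f),int((v-y+.5)*f)) for u,v in a]
        cv2.polylines(o,[np.array(q)],False,(0,255,0),1)
    cv2.imwrite(n,o)
# outline edges
def brlines():
    L=[]
    for y in(-40,40): L.append([(0,y,0),(130,y,0),(130,y,10),(10,y,10),(10,y,90),(0,y,90),(0,y,0)])
    for x,z in((0,0),(130,0),(130,10),(10,10),(10,90),(0,90)): L.append([(x,-40,z),(x,40,z)])
    for y in(-6,6): L.append([(85,y,10),(10,y,85)])
    return L
def fxlines():
    L=[[(0,-65,0),(0,65,0),(0,65,50),(0,-65,50),(0,-65,0)],[(0,-65,50),(16,-65,50),(16,65,50),(0,65,50)]]
    for s in(-1,1): L.append([(0,52*s,12),(-45,52*s,12),(-45,52*s,0),(0,52*s,0)])
    b=[(-30,-28),(80,-28),(80,28),(-30,28),(-30,-28)]
    for z in(150,180): L.append([(x,y,z) for x,y in b])
    return L
E
python3 - <<'E'
from h import *
from cell import robot
T={n:np.array(robot.read_camera(n)["T"]) for n in("top","side")}
np.save("Ttop.npy",T["top"]);np.save("Tside.npy",T["side"])
obs=[("top",(290.5,211.7),(130,-40,0)),("top",(292.8,242.2),(130,40,0)),("top",(345,206.7),(0,-40,90)),("top",(347.7,239),(0,40,90)),
("side",(300.3,236.5),(130,-40,0)),("side",(324,242),(130,40,0)),("side",(315.5,196),(0,-40,90)),("side",(336.3,200.5),(0,40,90))]
def res(p): return np.concatenate([proj(br(p,P),n,T[n])[0]-uv for n,uv,P in obs])
s=least_squares(res,[.42,-.1,1.5]); print("br",s.x,np.degrees(s.x[2]),res(s.x).reshape(-1,2).round(1).tolist())
pb=s.x
s4=least_squares(res,[.42,-.1,1.5,0]); print("br4",s4.x)
# fixture
of=[("top",(197,141.5),(0,-65,45)),("top",(178,188.5),(0,65,25)),("top",(214,154.9),(-45,-56,6)),
 ("top",(194.5,149.5+2),(-30,-28,180)),("top",(155.3,162),(80,28,180)) if 0 else ("top",(186,174),(-30,28,180)),("side",(239.8,222),(-30,-28,180)),("side",(237,271),(0,65,50)),("side",(237.5,284.5),(0,65,0))]
def rf(p): return np.concatenate([proj(fx(p,P),n,T[n])[0]-uv for n,uv,P in of])
s=least_squares(rf,[.6,.2,1.2],loss="soft_l1"); print("fx",s.x,np.degrees(s.x[2]),rf(s.x).reshape(-1,2).round(1).tolist()); pf=s.x
np.save("pb.npy",pb);np.save("pf.npy",pf)
for n,b1,b2 in(("top",(280,195,80,60),(130,120,95,80)),("side",(290,185,70,60),(190,200,70,90))):
    im=cv2.imread(f"pics/a_{n}.png")
    crop(im,*b1,9,f"pics/d_{n}_b.png",pts=[proj(br(pb,l),n,T[n]) for l in brlines()])
    crop(im,*b2,6,f"pics/d_{n}_f.png",pts=[proj(fx(pf,l),n,T[n]) for l in fxlines()])
A=[cv2.imread(f"pics/d_{n}.png") for n in("top_b","side_b","top_f","side_f")]
H=np.zeros((1200,1400,3),np.uint8)
H[:540,:720]=A[0];H[:540,720:720+630]=A[1];H[560:560+480,:570]=A[2];H[560:560+540,720:720+420]=A[3]
cv2.imwrite("pics/d.png",cv2.resize(H,(700,600),interpolation=cv2.INTER_AREA))
E
```

```text
br [ 0.50623113 -0.21886312  1.63056793] 93.42466036844884 [[-0.2, 0.1], [-0.1, -0.0], [0.4, -0.1], [0.5, 0.5], [0.0, 0.6], [-0.6, 0.7], [-1.1, -0.4], [0.6, -0.1]]
br4 [ 5.06171140e-01 -2.18621226e-01  1.63063808e+00  7.62875525e-04]
fx [0.65978021 0.17698938 1.10136967] 63.10383376383957 [[1.4, 0.8], [-1.1, 0.0], [0.5, 0.8], [-1.4, -0.6], [-4.3, -0.7], [-11.4, -9.1], [1.8, -1.3], [1.8, -1.0]]
```

View pics/d.png

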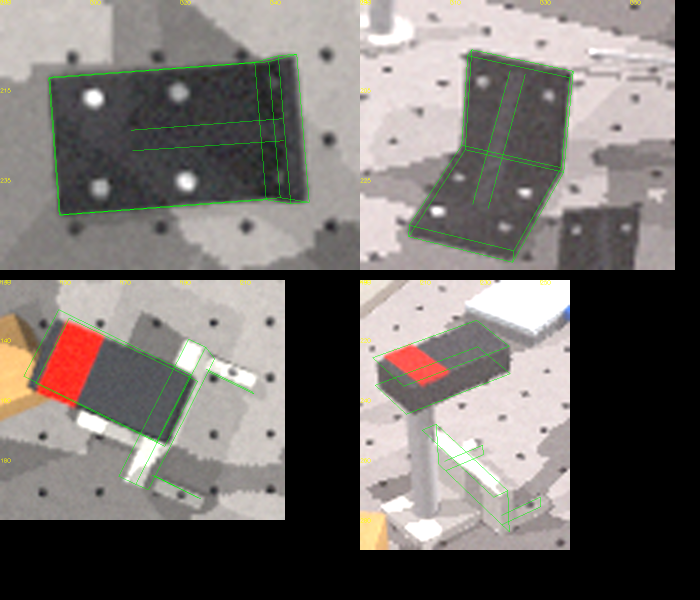

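```bash
python3 - <<'E'
from h import *
T={n:np.load(f"T{n}.npy") for n in("top","side")}
of=[("side",(239.5,223),(-30,28,180)),("side",(195.5,226.6),(80,-28,180)),("side",(210.2,234.5),(80,28,180)),("side",(208,244.2),(80,28,150)),("side",(237,271),(0,65,50)),("side",(237.5,284.5),(0,65,0)),
("top",(148.2,132.6),(80,-28,180)),("top",(138.9,154.9),(80,28,180)),("top",(194.5,151.8),(-30,-28,150)),("top",(185.8,173.9),(-30,28,150)),("top",(191.1,139.3),(16,-65,50)),("top",(171.1,186),(16,65,50)),("top",(177.6,188.5),(0,65,0)),("top",(213.6,154.9),(-45,-52,12)),("top",(198,192),(-45,52,12))]
def rf(p): return np.concatenate([proj(fx(p,P),n,T[n])[0]-uv for n,uv,P in of])
s=least_squares(rf,[.6,.2,1.2],loss="soft_l1"); print("fx",s.x,np.degrees(s.x[2]),rf(s.x).reshape(-1,2).round(1).tolist()); pf=s.x
np.save("pf.npy",pf)
n="top";crop(cv2.imread(f"pics/a_{n}.png"),130,120,95,80,8,f"pics/e_t.png",pts=[proj(fx(pf,l),n,T[n]) for l in fxlines()])
n="side";crop(cv2.imread(f"pics/a_{n}.png"),190,200,70,90,6,f"pics/e_s.png",pts=[proj(fx(pf,l),n,T[n]) for l in fxlines()])
E
```

```text
fx [0.65927421 0.17598915 1.168544  ] 66.95263943317475 [[0.3, -2.0], [-1.0, -0.1], [-4.0, 1.0], [-1.1, 0.6], [3.4, -2.0], [3.4, -1.8], [-0.5, -1.2], [-1.3, -0.5], [1.0, 0.5], [0.1, 0.8], [0.0, -0.3], [-0.2, 0.1], [3.2, 1.7], [-0.4, 0.4], [-0.2, -0.2]]
```

View pics/e_t.png

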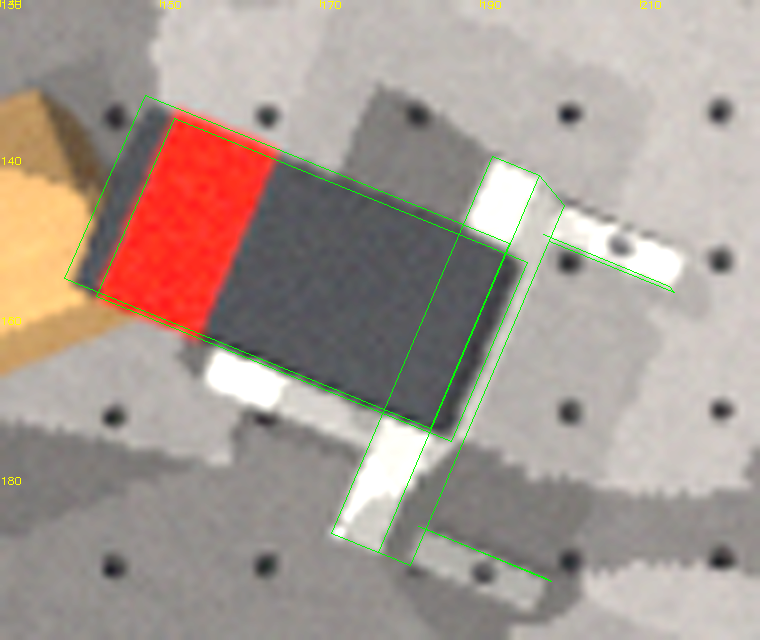

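View pics/e_s.png

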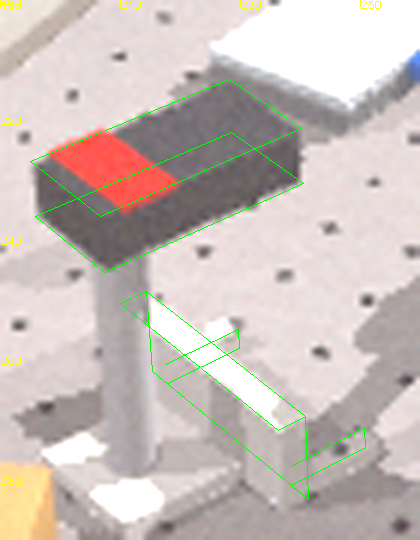

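```bash
python3 - <<'E'
from h import *
T={n:np.load(f"T{n}.npy") for n in("top","side")}
of=[("side",(239.5,223),(-30,28,180)),("side",(195.5,226.6),(80,-28,180)),("side",(208,244.2),(80,28,150)),("side",(237,271),(16,65,50)),("side",(237.5,284.5),(16,65,0)),
("top",(148.2,132.6),(80,-28,180)),("top",(138.9,154.9),(80,28,180)),("top",(194.5,151.8),(-30,-28,150)),("top",(185.8,173.9),(-30,28,150)),("top",(191.1,139.3),(16,-65,50)),("top",(171.1,186),(16,65,50)),("top",(213.6,154.9),(-45,-52,12)),("top",(198,192),(-45,52,12))]
def rf(p): return np.concatenate([proj(fx(p,P),n,T[n])[0]-uv for n,uv,P in of])
s=least_squares(rf,[.6,.2,1.2],loss="soft_l1"); print("fx",s.x,np.degrees(s.x[2]),rf(s.x).reshape(-1,2).round(1).tolist()); pf=s.x
np.save("pf.npy",pf)
from cell import robot
st=robot.observe(); R=Rn.from_euler("xyz",st["tool_rot"]).as_matrix(); print(R.round(3))
c=robot.read_camera("wrist"); Tt=np.eye(4);Tt[:3,:3]=R;Tt[:3,3]=st["tool_pos"]
X=np.linalg.inv(Tt)@np.array(c["T"]); np.save("Tcam_tool.npy",X); print(X.round(4))
for P in[(0,0,0),(40,0,40),(130,0,0)]: print(P,br(np.load("pb.npy"),P).round(4))
E
```

```text
fx [0.6588781  0.17513795 1.18296564] 67.77893820167311 [[0.5, -2.3], [-0.6, -0.0], [-0.4, 0.7], [-0.6, 0.1], [-0.5, 0.3], [-0.5, -0.6], [-0.9, 0.2], [1.2, 0.4], [0.7, 0.8], [-0.0, -0.2], [0.5, 0.5], [-0.2, 0.2], [0.4, -0.2]]
[[ 0.269 -0.963  0.   ]
 [-0.963 -0.269 -0.   ]
 [ 0.     0.    -1.   ]]
[[ 1.000e+00 -8.000e-04  6.000e-04  5.000e-04]
 [ 6.000e-04  9.624e-01  2.718e-01 -7.280e-02]
 [-8.000e-04 -2.718e-01  9.624e-01 -1.575e-01]
 [ 0.000e+00  0.000e+00  0.000e+00  1.000e+00]]
(0, 0, 0) [[ 0.5062 -0.2189  0.    ]]
(40, 0, 40) [[ 0.5038 -0.1789  0.04  ]]
(130, 0, 0) [[ 0.4985 -0.0891  0.    ]]
```

```bash
cat >> h.py <<'E'
def toolR(yaw,alpha):
    """tool x=-bracket y for lying-yaw; alpha = tip angle (0 lying grasp,pi/2 standing)"""
    B=brR(yaw,alpha); return np.c_[-B[:,1],np.cross(-(B[:,0]+B[:,2])/2**.5,-B[:,1]),-(B[:,0]+B[:,2])/2**.5]
def cur():
    from cell import robot
    s=robot.observe(); T=np.eye(4);T[:3,:3]=Rn.from_euler("xyz",s["tool_rot"]).as_matrix();T[:3,3]=s["tool_pos"]
    print("t",round(s["time"],2),"q",s["qpos"].round(2),"pos",s["tool_pos"].round(4),"rot",s["tool_rot"].round(3),"F",s["contact_force"].round(1),"M",s["torque"].round(2),"op",round(s["opening"]*1000,1))
    with open("log.txt","a") as f: f.write(json.dumps([s["qpos"].tolist(),s["tool_pos"].tolist(),s["tool_rot"].tolist()])+"\n")
    return T
def plan(T0,R1,p1,n,op):
    T0=T0.copy(); d=Rn.from_matrix(T0[:3,:3].T@R1).as_rotvec(); rows=[]
    for k in range(1,n+1):
        R=T0[:3,:3]@Rn.from_rotvec(d*k/n).as_matrix(); p=T0[:3,3]+(p1-T0[:3,3])*k/n
        Rp=T0[:3,:3]@Rn.from_rotvec(d*(k-1)/n).as_matrix()
        s=Rp.T@((p1-T0[:3,3])/n)*1000; w=d/n
        rows.append([op]+[round(v,1) for v in s]+[round(v,3) for v in w])
    print(json.dumps(rows)); return rows
E
python3 - <<'E'
from h import *
pb=np.load("pb.npy"); T=cur()
R1=toolR(pb[2],0); print(R1.round(3))
plan(T,R1,np.array([.49,-.02,.25]),12,60)
E
```

```text
t 2.25 q [-1.44  0.34  1.52  0.    1.28 -0.15] pos [ 0.1415 -0.5056  0.2267] rot [ 3.142 -0.    -1.298] F [ 0.9 -0.2  0.5] M [-0.   -0.02 -0.04] op 92.1
[[ 0.998  0.042  0.042]
 [ 0.06  -0.706 -0.706]
 [-0.     0.707 -0.707]]
[[60, -31.1, -38.9, -1.9, -0.055, 0.044, -0.107], [60, -26.7, -41.8, -5.4, -0.055, 0.044, -0.107], [60, -21.8, -44.0, -8.9, -0.055, 0.044, -0.107], [60, -16.5, -45.4, -12.2, -0.055, 0.044, -0.107], [60, -11.0, -46.2, -15.3, -0.055, 0.044, -0.107], [60, -5.3, -46.1, -18.2, -0.055, 0.044, -0.107], [60, 0.4, -45.3, -20.8, -0.055, 0.044, -0.107], [60, 6.2, -43.7, -23.1, -0.055, 0.044, -0.107], [60, 11.8, -41.4, -25.1, -0.055, 0.044, -0.107], [60, 17.2, -38.5, -26.6, -0.055, 0.044, -0.107], [60, 22.4, -34.9, -27.7, -0.055, 0.044, -0.107], [60, 27.1, -30.7, -28.4, -0.055, 0.044, -0.107]]
```

Request:
{"op": "move_arm", "data": {"increments": [[60, -31, -39, -2, -0.055, 0.044, -0.107], [60, -26.5, -42, -5.5, -0.055, 0.044, -0.107], [60, -22, -44, -9, -0.055, 0.044, -0.107], [60, -16.5, -45.5, -12, -0.055, 0.044, -0.107], [60, -11, -46, -15.5, -0.055, 0.044, -0.107], [60, -5.5, -46, -18, -0.055, 0.044, -0.107]], "newtons": 20}}

```text
time: 3.0
tool_pos: [0.3174, -0.2595, 0.2378]
tool_rot: [2.736, -0.146, -0.606]
contact_force: [0.9, 0.4, 0.5]
opening: 0.0603
```

```bash
python3 - <<'E'
from h import *
pb=np.load("pb.npy"); T=cur()
R1=toolR(pb[2],0)
plan(T,R1,np.array([.49,-.02,.25]),8,60)
E
```

```text
t 3.0 q [-0.56  0.09  1.91 -0.47  1.07  0.29] pos [ 0.3174 -0.2595  0.2378] rot [ 2.736 -0.146 -0.606] F [0.9 0.4 0.5] M [ 0.23 -0.15  0.  ] op 60.3
[[60, 0.9, -33.3, -15.9, -0.04, 0.032, -0.079], [60, 4.0, -32.5, -17.1, -0.04, 0.032, -0.079], [60, 7.1, -31.4, -18.2, -0.04, 0.032, -0.079], [60, 10.1, -29.9, -19.1, -0.04, 0.032, -0.079], [60, 13.1, -28.3, -19.9, -0.04, 0.032, -0.079], [60, 15.9, -26.3, -20.5, -0.04, 0.032, -0.079], [60, 18.5, -24.1, -20.9, -0.04, 0.032, -0.079], [60, 21.0, -21.7, -21.2, -0.04, 0.032, -0.079]]
```

```bash
cat > kin.py <<'E'
from h import *
def rz(a): return Rn.from_euler("z",a).as_matrix()
def ry(a): return Rn.from_euler("y",a).as_matrix()
def fk(q,k,s4=1,s6=1):
    h,L1,L2,L3,o1,o2=k
    R1=rz(q[0]);A=R1@ry(q[1]);B=R1@ry(q[1]+q[2]);W=B@rz(s4*q[3])@ry(q[4])@rz(s6*q[5])
    p=np.array([0,0,h])+R1@[o1,0,0]+A@[0,0,L1]+B@[o2,0,L2]+W@[0,0,L3]
    return p,W
if __name__=="__main__":
    D=[json.loads(l) for l in open("log.txt")]
    for s4 in(1,-1):
      for s6 in(1,-1):
        def r(k): return np.concatenate([fk(q,k,s4,s6)[0]-np.array(p) for q,p,_ in D]+[.01*(np.array(k)-[.3,.45,.45,.25,0,0])*.1])
        s=least_squares(r,[.3,.4,.4,.25,0,0])
        C=[fk(q,s.x,s4,s6)[1].T@Rn.from_euler("xyz",e).as_matrix() for q,_,e in D]
        print(s4,s6,s.x.round(3),abs(s.fun[:-6]).max(),C[0].round(2).tolist(),abs(C[0]-C[-1]).max())
E
python3 kin.py
```

```text
1 1 [0.171 0.402 0.229 0.127 0.205 0.134] 0.07578888878609917 [[-1.0, 0.0, -0.0], [-0.0, -1.0, -0.0], [-0.0, -0.0, 1.0]] 9.992007221626409e-16
1 -1 [0.171 0.402 0.229 0.127 0.205 0.134] 0.07578888878609917 [[-0.96, -0.29, -0.0], [0.29, -0.96, -0.0], [-0.0, -0.0, 1.0]] 0.839538433827494
-1 1 [ 0.041  0.284  0.023 -0.127  0.464  0.212] 0.07578878240611307 [[-1.0, 0.0, -0.0], [-0.0, -1.0, 0.0], [-0.0, 0.0, 1.0]] 0.7327342715026387
-1 -1 [ 0.041  0.284  0.023 -0.127  0.464  0.212] 0.07578878240611307 [[-0.96, -0.29, 0.0], [0.29, -0.96, 0.0], [-0.0, 0.0, 1.0]] 0.7327342715026387
```

Request:
{"op": "move_arm", "data": {"increments": [[60, 1, -33, -16, -0.04, 0.032, -0.079], [60, 4, -32.5, -17, -0.04, 0.032, -0.079], [60, 7, -31.5, -18, -0.04, 0.032, -0.079], [60, 10, -30, -19, -0.04, 0.032, -0.079], [60, 13, -28, -20, -0.04, 0.032, -0.079], [60, 16, -26, -20.5, -0.04, 0.032, -0.079], [60, 18.5, -24, -21, -0.04, 0.032, -0.079], [60, 21, -22, -21, -0.04, 0.032, -0.079]]}}

```text
time: 4.0
tool_pos: [0.4935, -0.0073, 0.2503]
tool_rot: [2.341, 0.004, 0.085]
contact_force: [0.1, -0.1, -0.8]
opening: 0.0601
```

```bash
python3 - <<'E'
from h import *
from cell import robot
pb=np.load("pb.npy"); T=cur()
c=robot.read_camera("wrist"); save("wrist",c,"w1")
Tc=np.array(c["T"]); im=c["img"][:,:,::-1].copy()
for l in brlines():
    pass
print(proj(br(pb,[(0,-40,0),(0,40,0),(130,-40,0),(130,40,0),(0,-40,90),(0,40,90)]),"wrist",Tc).round())
E
python3 kin.py
```

```text
t 4.0 q [ 0.29  0.41  1.64 -0.8   1.38  0.48] pos [ 0.4935 -0.0073  0.2503] rot [2.341 0.004 0.085] F [ 0.1 -0.1 -0.8] M [ 0.43 -0.09  0.02] op 60.1
[[301. 153.]
 [248. 152.]
 [310.  85.]
 [243.  84.]
 [304. 205.]
 [244. 204.]]
1 1 [0.282 0.399 0.234 0.19  0.214 0.183] 0.07582086638682264 [[-1.0, 0.0, -0.0], [-0.0, -1.0, -0.0], [-0.0, -0.0, 1.0]] 7.771561172376096e-16
1 -1 [0.282 0.399 0.234 0.19  0.214 0.183] 0.07582086638682264 [[-0.96, -0.29, -0.0], [0.29, -0.96, -0.0], [-0.0, -0.0, 1.0]] 1.1030334670286992
-1 1 [ 0.457  0.084 -0.192 -0.187  0.844  0.583] 0.07591677956835617 [[-1.0, 0.0, -0.0], [-0.0, -1.0, 0.0], [-0.0, 0.0, 1.0]] 0.9866582113061645
-1 -1 [ 0.457  0.084 -0.192 -0.187  0.844  0.583] 0.07591677956835617 [[-0.96, -0.29, 0.0], [0.29, -0.96, 0.0], [-0.0, 0.0, 1.0]] 1.025008316504418
```

View pics/w1.png

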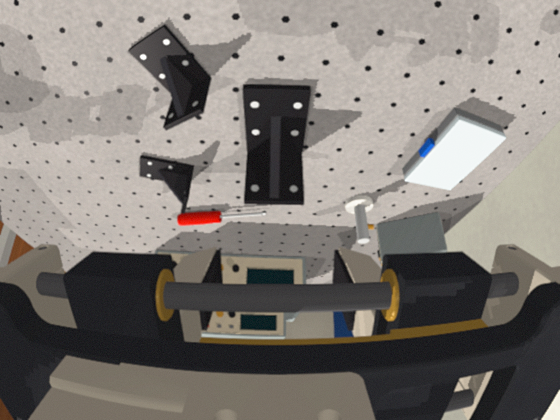

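```bash
cat > kin.py <<'E'
from h import *
def rz(a): return Rn.from_euler("z",a).as_matrix()
def ry(a): return Rn.from_euler("y",a).as_matrix()
C0=np.diag([-1,-1,1.])
def fk(q,k):
    h,L1,L2,L3,o1,o2,oy=k
    R1=rz(q[0]);A=R1@ry(q[1]);B=R1@ry(q[1]+q[2]);W=B@rz(q[3])@ry(q[4])@rz(q[5])
    return np.array([0,0,h])+R1@[o1,oy,0]+A@[0,0,L1]+B@[o2,0,L2]+W@[0,0,L3],W@C0
def fit():
    D=[json.loads(l) for l in open("log.txt")]
    def r(k): return np.concatenate([fk(q,k)[0]-np.array(p) for q,p,_ in D]+[.001*(np.array(k)-[.3,.45,.45,.25,0,0,0])])
    return least_squares(r,[.3,.4,.4,.25,0,0,0.])
LO=np.array([-2.53,-.77,.04,-1,.28,-3.11]);HI=np.array([2.53,2.02,2.7,4.14,2.66,3.11])
def ik(p,R,q0,k):
    def r(q):
        P,Q=fk(q,k); return np.r_[(P-p)*10,Rn.from_matrix(Q.T@R).as_rotvec()]
    s=least_squares(r,np.clip(q0,LO+.01,HI-.01),bounds=(LO,HI)); return s.x,np.abs(s.fun).max()
E
python3 - <<'E'
from kin import *
s=fit(); print(s.x.round(3),abs(s.fun[:-7]).max()); k=s.x; np.save("k.npy",k)
pb=np.load("pb.npy");pf=np.load("pf.npy")
q=np.array(json.loads(open("log.txt").readlines()[-1])[0])
def tcp(p,z,a): # corner xy,yaw
    return br([p[0],p[1],p[2],z],(26.7,0,26.7),a)[0]
for d in(.15,.1,.05,0):
    R=toolR(pb[2],0); q,e=ik(tcp(pb,0,0)-R[:,2]*d,R,q,k); print("app",d,q.round(2),round(e,4))
for a in np.radians([15,30,45,60,75,90]):
    q,e=ik(tcp(pb,0,a),toolR(pb[2],a),q,k); print("tip",np.degrees(a).round(),q.round(2),round(e,4))
end=np.r_[pf[:3]]
for t in np.linspace(0,1,6):
    m=pb+(end-pb)*t; q,e=ik(tcp(m,.005,np.pi/2),toolR(m[2],np.pi/2),q,k); print("mv",t,q.round(2),round(e,4))
R=toolR(pf[2],np.pi/2);q,e=ik(tcp(pf,0,np.pi/2)-R[:,2]*.12,R,q,k); print("ret",q.round(2),round(e,4))
E
python3 - <<'E'
from h import *
im=cv2.imread("pics/w1.png");Tc=np.load("pics/w1.npy");pb=np.load("pb.npy")
crop(im,230,70,100,150,5,"pics/w1c.png",1.8,pts=[proj(br(pb,l),"wrist",Tc) for l in brlines()])
E
```

```text
[ 0.223  0.506  0.38   0.318 -0.     0.047  0.076] 5.756444366178393e-07
app 0.15 [ 0.13  0.54  1.81 -0.92  1.09  0.64] 0.0
app 0.1 [ 0.05  0.59  1.85 -1.    1.    0.69] 0.0009
app 0.05 [-0.03  0.65  1.83 -1.    0.94  0.66] 0.0457
app 0 [-0.12  0.72  1.8  -1.    0.88  0.62] 0.0858
tip 15.0 [-0.24  0.62  1.86 -0.85  0.69  0.38] 0.0
tip 30.0 [-0.4   0.58  1.78 -0.37  0.7  -0.18] 0.0
tip 45.0 [-0.55  0.61  1.67 -0.    0.86 -0.61] 0.0
tip 60.0 [-0.67  0.69  1.54  0.22  1.1  -0.85] 0.0
tip 75.0 [-0.77  0.81  1.39  0.35  1.35 -0.98] 0.0
tip 90.0 [-0.84  0.97  1.23  0.45  1.61 -1.04] 0.0
mv 0.0 [-0.84  0.96  1.23  0.45  1.62 -1.04] 0.0
mv 0.2 [-0.75  0.9   1.38  0.56  1.47 -0.96] 0.0
mv 0.4 [-0.65  0.85  1.5   0.68  1.32 -0.89] 0.0
mv 0.6000000000000001 [-0.53  0.81  1.6   0.81  1.18 -0.82] 0.0
mv 0.8 [-0.39  0.79  1.65  0.95  1.04 -0.74] 0.0
mv 1.0 [-0.24  0.79  1.67  1.09  0.91 -0.66] 0.0
ret [-0.39  0.63  1.69  0.94  1.07 -0.59] 0.0
```

View pics/w1c.png

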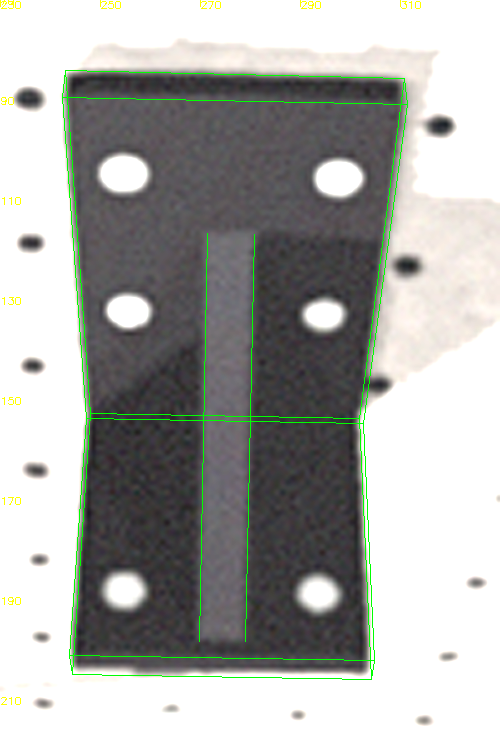

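```bash
cat >> kin.py <<'E'
def hand(p,z,a,beta,back=0.):
    """tool pose holding gusset; p=(x,y,yaw) corner, z corner height, a tip, beta hand offset"""
    R=toolR(p[2],a+beta); g=br([p[0],p[1],p[2],z],(40,0,40),a)[0]
    return g+R[:,2]*(.0188-back),R
E
python3 - <<'E'
from kin import *
k=np.load("k.npy");pb=np.load("pb.npy");pf=np.load("pf.npy")
for b in(8,10,12,15):
    be=np.radians(b);q=np.array(json.loads(open("log.txt").readlines()[-1])[0]);o=[]
    for d in(.15,.1,.05,0): q,e=ik(*hand(pb,0,0,be,d),q,k);o.append((q[3].round(2),round(e,3)))
    for a in np.radians([5,10,15,30,45,60,75,90]): q,e=ik(*hand(pb,0,a,be),q,k);o.append((q[3].round(2),round(e,3)))
    for t in(.25,.5,.75,1):
        m=pb+(pf-pb)*t; q,e=ik(*hand(m,.005,np.pi/2,be),q,k);o.append((q[3].round(2),round(e,3)))
    print(b,o,q.round(2))
E
```

```text
8 [(np.float64(-0.78), np.float64(0.0)), (np.float64(-0.85), np.float64(0.0)), (np.float64(-0.94), np.float64(0.0)), (np.float64(-1.0), np.float64(0.017)), (np.float64(-0.92), np.float64(0.0)), (np.float64(-0.76), np.float64(0.0)), (np.float64(-0.6), np.float64(0.0)), (np.float64(-0.15), np.float64(0.0)), (np.float64(0.13), np.float64(0.0)), (np.float64(0.3), np.float64(0.0)), (np.float64(0.41), np.float64(0.0)), (np.float64(0.51), np.float64(0.0)), (np.float64(0.65), np.float64(0.0)), (np.float64(0.82), np.float64(0.0)), (np.float64(1.02), np.float64(0.0)), (np.float64(1.23), np.float64(0.0))] [-0.29  0.83  1.7   1.23  1.   -0.83]
10 [(np.float64(-0.74), np.float64(0.0)), (np.float64(-0.81), np.float64(0.0)), (np.float64(-0.9), np.float64(0.0)), (np.float64(-1.0), np.float64(0.0)), (np.float64(-0.86), np.float64(0.0)), (np.float64(-0.7), np.float64(0.0)), (np.float64(-0.54), np.float64(0.0)), (np.float64(-0.11), np.float64(0.0)), (np.float64(0.16), np.float64(0.0)), (np.float64(0.32), np.float64(0.0)), (np.float64(0.43), np.float64(0.0)), (np.float64(0.52), np.float64(0.0)), (np.flo
[... 758 characters left out ...]
29), np.float64(0.0))] [-0.31  0.86  1.7   1.29  1.05 -0.9 ]
15 [(np.float64(-0.64), np.float64(0.0)), (np.float64(-0.69), np.float64(0.0)), (np.float64(-0.77), np.float64(0.0)), (np.float64(-0.86), np.float64(0.0)), (np.float64(-0.71), np.float64(0.0)), (np.float64(-0.54), np.float64(0.0)), (np.float64(-0.38), np.float64(0.0)), (np.float64(-0.0), np.float64(0.0)), (np.float64(0.22), np.float64(0.0)), (np.float64(0.36), np.float64(0.0)), (np.float64(0.46), np.float64(0.0)), (np.float64(0.56), np.float64(0.0)), (np.float64(0.7), np.float64(0.0)), (np.float64(0.88), np.float64(0.0)), (np.float64(1.09), np.float64(0.0)), (np.float64(1.33), np.float64(0.0))] [-0.32  0.89  1.71  1.33  1.1  -0.95]
```

```bash
python3 - <<'E'
from kin import *
pb=np.load("pb.npy"); T=cur(); p,R=hand(pb,0,0,np.radians(15),.09); print(p)
plan(T,R,p,5,60)
E
```

```text
t 4.05 q [ 0.29  0.41  1.63 -0.8   1.38  0.48] pos [ 0.4954 -0.004   0.2493] rot [2.342 0.005 0.092] F [-0.2  3.5 -0.5] M [ 0.56 -0.05 -0.01] op 60.1
[ 0.50171509 -0.14339813  0.10166101]
[[60, -1.2, -1.8, 40.6, 0.055, -0.003, 0.006], [60, -1.0, 0.5, 40.6, 0.055, -0.003, 0.006], [60, -0.9, 2.7, 40.5, 0.055, -0.003, 0.006], [60, -0.7, 5.0, 40.3, 0.055, -0.003, 0.006], [60, -0.6, 7.2, 40.0, 0.055, -0.003, 0.006]]
```

Request:
{"op": "move_arm", "data": {"increments": [[60, -1, -2, 40, 0.055, -0.003, 0.006], [60, -1, 0.5, 40, 0.055, -0.003, 0.006], [60, -1, 2.5, 40, 0.055, -0.003, 0.006], [60, -0.5, 5, 40, 0.055, -0.003, 0.006], [60, -0.5, 7, 40, 0.055, -0.003, 0.006], [60, 0, 0, 0, 0, 0, 0]]}}

```text
time: 4.8
tool_pos: [0.5048, -0.1419, 0.0977]
tool_rot: [2.628, -0.006, 0.062]
contact_force: [0.2, 0.4, -0.2]
opening: 0.0603
```

```bash
python3 - <<'E'
from kin import *
from cell import robot
pb=np.load("pb.npy"); c=robot.read_camera("wrist"); save("wrist",c,"w2"); Tc=np.array(c["T"])
T=cur(); p,R=hand(pb,0,0,np.radians(15),.0); print(p)
plan(T,R,p,5,60)
crop(cv2.imread("pics/w2.png"),200,60,160,180,4,"pics/w2c.png",1.6,pts=[proj(br(pb,l),"wrist",Tc) for l in brlines()])
E
```

```text
t 4.85 q [-0.12  0.5   1.82 -0.7   0.84  0.3 ] pos [ 0.5055 -0.141   0.0986] rot [ 2.627 -0.008  0.064] F [-0.1  0.1 -0. ] M [ 0.23 -0.13 -0.03] op 60.2
[ 0.50440321 -0.18831777  0.02371872]
[[60, -0.9, 0.8, 17.7, -0.002, -0.002, -0.0], [60, -0.9, 0.8, 17.7, -0.002, -0.002, -0.0], [60, -0.9, 0.8, 17.7, -0.002, -0.002, -0.0], [60, -0.9, 0.7, 17.7, -0.002, -0.002, -0.0], [60, -0.8, 0.7, 17.7, -0.002, -0.002, -0.0]]
```

View pics/w2c.png

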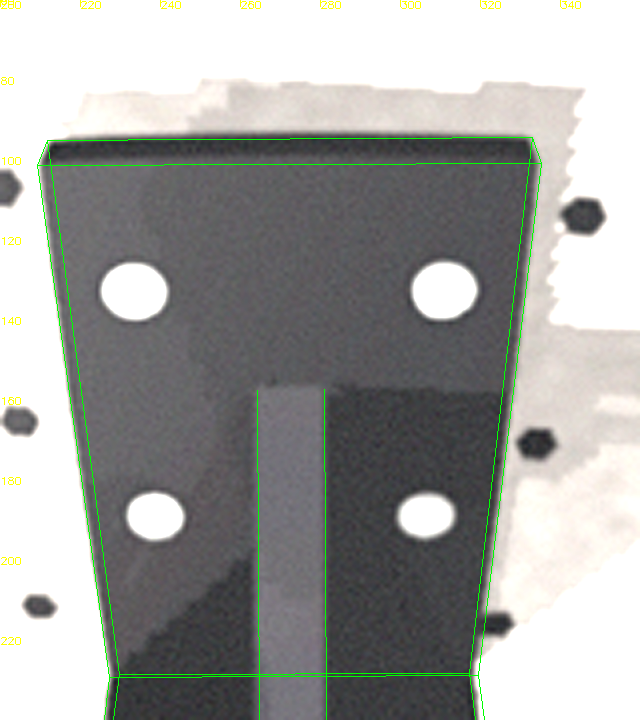

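The overlay matches the bracket within about 1 px, with the web at columns 255–281. I'll go in.

Request:
{"op": "move_arm", "data": {"increments": [[60, -1, 1, 18, -0.002, -0.002, 0], [60, -1, 1, 18, -0.002, -0.002, 0], [60, -1, 1, 18, -0.002, -0.002, 0], [60, -1, 0.5, 17, -0.002, -0.002, 0], [60, -1, 0.5, 16, -0.002, -0.002, 0], [60, 0, 0, 0, 0, 0, 0]]}}

```text
time: 5.6
tool_pos: [0.5049, -0.1884, 0.0207]
tool_rot: [2.616, 0.0, 0.063]
contact_force: [0.2, 0.6, 0.5]
opening: 0.0601
```

```bash
python3 - <<'E'
from kin import *
pb=np.load("pb.npy"); 
T=cur(); p,R=hand(pb,0,0,np.radians(15),.0); print(p)
plan(T,R,p,1,60)
E
```

```text
t 5.6 q [-0.21  0.64  1.87 -0.88  0.68  0.43] pos [ 0.5049 -0.1884  0.0207] rot [2.616 0.    0.063] F [0.2 0.6 0.5] M [ 0.27 -0.1  -0.02] op 60.1
[ 0.50440321 -0.18831777  0.02371872]
[[60, -0.5, 1.4, -2.7, 0.002, -0.001, 0.002]]
```

Request:
{"op": "move_arm", "data": {"increments": [[60, -0.5, 1.5, -2.5, 0.002, 0, 0.002], [40, 0, 0, 0, 0, 0, 0], [20, 0, 0, 0, 0, 0, 0], [0, 0, 0, 0, 0, 0, 0], [0, 0, 0, 0, 0, 0, 0], [0, 0, 0, 0, 0, 0, 0], [0, 0, 0, 0, 0, 0, 0]], "newtons": 40}}

```text
time: 6.48
tool_pos: [0.5052, -0.1882, 0.0255]
tool_rot: [2.617, -0.003, 0.062]
contact_force: [-0.1, -0.3, 1.4]
opening: 0.0118
```

```bash
python3 - <<'E'
from kin import *
pb=np.load("pb.npy"); 
T=cur(); p,R=hand(pb,0,0,np.radians(15),.0); print(p)
plan(T,R,p,1,0)
c=(br(pb,(0,0,0))[0]-T[:3,3])@T[:3,:3]; print("corner in tool",c*1000)
E
```

```text
t 6.47 q [-0.21  0.63  1.87 -0.87  0.68  0.42] pos [ 0.5052 -0.1882  0.0255] rot [ 2.617 -0.003  0.062] F [-0.1 -0.3  1.4] M [ 0.28  0.26 -0.  ] op 11.8
[ 0.50440321 -0.18831777  0.02371872]
[[0, -0.9, -0.8, 1.6, 0.001, -0.004, -0.0]]
corner in tool [-0.99373358 13.81314804 37.43682123]
```

Request:
{"op": "move_arm", "data": {"increments": [[0, 0, 3.8, -1.2, 0.1, 0, 0], [0, 0, 3.8, -1.2, 0.1, 0, 0], [0, 0, 3.8, -1.2, 0.1, 0, 0]]}}

```text
time: 6.85
tool_pos: [0.5065, -0.1953, 0.033]
tool_rot: [2.925, -0.003, 0.067]
contact_force: [-1.1, -0.4, -5.5]
opening: 0.0115
```

```bash
cat >> kin.py <<'E'
CT=np.array([-.0010,.0138,.0374])
def stat(ct=CT,pic=None,beta=np.radians(15)):
    T=cur(); c=T[:3,3]+T[:3,:3]@ct
    z=T[:3,2]; d=np.arctan2(T[1,0],T[0,0])+np.pi/2
    # tip angle: tool z =-(cos,sin)(45+beta) rotated by tip
    a=np.array([np.cos(d),np.sin(d)]); h=-(z[:2]@a); v=-z[2]
    print("corner",(c*1000).round(1),"yaw",np.degrees(d).round(2),"tip",np.degrees(np.arctan2(v,h)-np.pi/4-beta).round(2),"xtilt",T[2,0].round(4))
    return T
E
python3 - <<'E'
from kin import *
stat()
E
```

```text
t 6.85 q [-0.4   0.58  1.78 -0.3   0.7  -0.24] pos [ 0.5065 -0.1953  0.033 ] rot [ 2.925 -0.003  0.067] F [-1.1 -0.4 -5.5] M [0.11 0.06 0.01] op 11.5
corner [ 5.070e+02 -2.168e+02 -5.000e-01] yaw 93.87 tip 17.61 xtilt 0.0032
```

Request:
{"op": "move_arm", "data": {"increments": [[0, 0, 3.8, -0.7, 0.1, 0, 0], [0, 0, 3.8, -0.8, 0.1, 0, 0], [0, 0, 3.8, -1, 0.1, 0, 0]]}}

```text
time: 7.22
tool_pos: [0.5079, -0.2058, 0.0378]
tool_rot: [-3.047, -0.006, 0.069]
contact_force: [-0.8, -0.1, -5.1]
opening: 0.012
```

```bash
python3 - <<'E'
from kin import *
stat()
E
```

```text
t 7.22 q [-0.57  0.62  1.65  0.1   0.92 -0.7 ] pos [ 0.5079 -0.2058  0.0378] rot [-3.047 -0.006  0.069] F [-0.8 -0.1 -5.1] M [-0.33  0.04  0.03] op 12.0
corner [ 507.9 -216.    -0.7] yaw 93.96 tip 35.41 xtilt 0.0064
```

Request:
{"op": "move_arm", "data": {"increments": [[0, 0, 0, 1.5, 0, 0, 0], [0, 0, 0, 0, 0, 0, 0]]}}

```text
time: 7.48
tool_pos: [0.5082, -0.2076, 0.0376]
tool_rot: [-3.049, -0.008, 0.065]
contact_force: [-0.5, 2.0, 0.4]
opening: 0.012
```

```bash
python3 - <<'E'
from kin import *
from cell import robot
stat()
c=robot.read_camera("side"); save("side",c,"s3")
crop(cv2.imread("pics/s3.png"),280,160,90,90,7,"pics/s3c.png",1.6)
E
```

```text
t 7.47 q [-0.57  0.62  1.65  0.1   0.92 -0.7 ] pos [ 0.5082 -0.2076  0.0376] rot [-3.049 -0.008  0.065] F [-0.5  2.   0.4] M [ 0.34  0.05 -0.04] op 12.0
corner [ 508.2 -217.9   -0.9] yaw 93.73 tip 35.29 xtilt 0.0076
```

View pics/s3c.png

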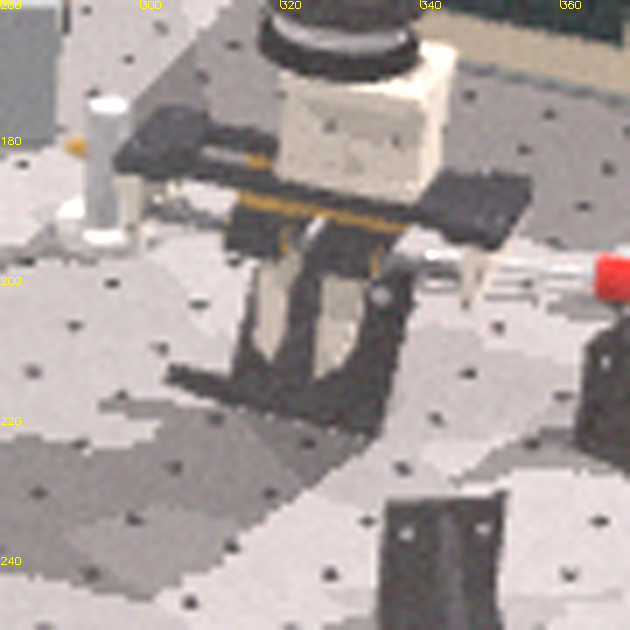

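Request:
{"op": "move_arm", "data": {"increments": [[0, 0, 3.8, -0.7, 0.1, 0, 0], [0, 0, 3.8, -0.7, 0.1, 0, 0], [0, 0, 3.8, -0.7, 0.1, 0, 0]]}}

```text
time: 7.9
tool_pos: [0.5092, -0.2168, 0.0388]
tool_rot: [-2.747, -0.007, 0.071]
contact_force: [-1.4, -0.5, -0.4]
opening: 0.0117
```

```bash
python3 - <<'E'
from kin import *
stat()
E
```

```text
t 7.9 q [-0.71  0.73  1.49  0.3   1.22 -0.93] pos [ 0.5092 -0.2168  0.0388] rot [-2.747 -0.007  0.071] F [-1.4 -0.5 -0.4] M [-0.51  0.27  0.09] op 11.7
corner [ 508.3 -215.2   -1. ] yaw 94.06 tip 52.63 xtilt 0.007
```

Request:
{"op": "move_arm", "data": {"increments": [[0, 0, 3.7, -0.7, 0.1, 0, 0], [0, 0, 3.6, -0.7, 0.1, 0, 0], [0, 0, 3.6, -0.7, 0.1, 0, 0]]}}

```text
time: 8.28
tool_pos: [0.51, -0.2283, 0.0365]
tool_rot: [-2.444, -0.005, 0.071]
contact_force: [0.5, 0.3, 0.5]
opening: 0.0122
```

```bash
python3 - <<'E'
from kin import *
from cell import robot
T=stat()
c=robot.read_camera("side"); save("side",c,"s4")
crop(cv2.imread("pics/s4.png"),280,160,90,90,7,"pics/s4c.png",1.6)
c=robot.read_camera("wrist"); save("wrist",c,"w4")
E
```

```text
t 8.28 q [-0.8   0.89  1.3   0.43  1.52 -1.03] pos [ 0.51   -0.2283  0.0365] rot [-2.444 -0.005  0.071] F [0.5 0.3 0.5] M [-0.26 -0.04 -0.02] op 12.2
corner [ 508.3 -214.9   -1.1] yaw 94.09 tip 69.97 xtilt 0.0051
```

View pics/s4c.png

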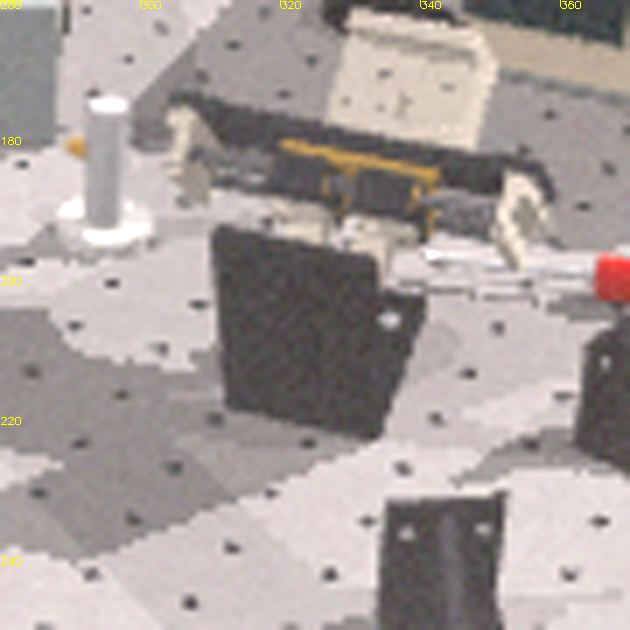

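View pics/w4.png

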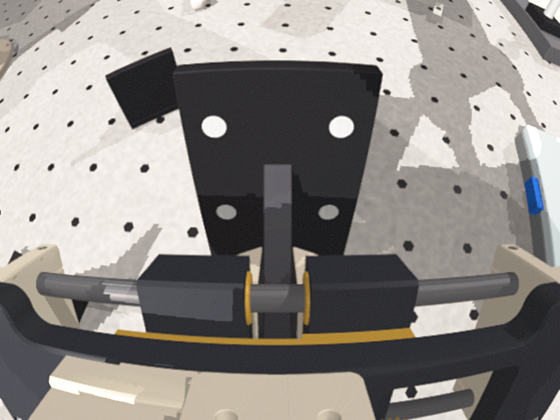

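Request:
{"op": "move_arm", "data": {"increments": [[0, 0, 2.2, -0.6, 0.06, 0, 0], [0, 0, 2.2, -0.6, 0.06, 0, 0], [0, 0, 2.2, -0.6, 0.06, 0, 0], [0, 0, 2.2, -0.6, 0.06, 0, 0]]}}

```text
time: 8.88
tool_pos: [0.5112, -0.2366, 0.0317]
tool_rot: [-2.202, -0.001, 0.07]
contact_force: [-0.0, -1.6, 3.1]
opening: 0.0119
```

```bash
python3 - <<'E'
from kin import *
T=stat()
E
```

```text
t 8.88 q [-0.86  1.04  1.15  0.52  1.75 -1.05] pos [ 0.5112 -0.2366  0.0317] rot [-2.202e+00 -1.000e-03  7.000e-02] F [-0.  -1.6  3.1] M [-0.01 -0.19 -0.06] op 11.9
corner [ 508.7 -214.7   -1.5] yaw 93.99 tip 83.81 xtilt 0.0007
```

Request:
{"op": "move_arm", "data": {"increments": [[0, 0, 1, -0.5, 0.03, 0, 0], [0, 0, 1, -0.5, 0.03, 0, 0], [0, 0, 1, -0.5, 0.03, 0, 0]]}}

```text
time: 9.25
tool_pos: [0.5114, -0.2394, 0.0296]
tool_rot: [-2.111, 0.003, 0.07]
contact_force: [-0.6, -1.1, 2.9]
opening: 0.0119
```

```bash
python3 - <<'E'
from kin import *
from cell import robot
T=stat()
c=robot.read_camera("side"); save("side",c,"s5")
crop(cv2.imread("pics/s5.png"),280,160,90,90,7,"pics/s5c.png",1.6)
E
```

```text
t 9.25 q [-0.87  1.1   1.09  0.55  1.84 -1.05] pos [ 0.5114 -0.2394  0.0296] rot [-2.111  0.003  0.07 ] F [-0.6 -1.1  2.9] M [-0.23 -0.2   0.02] op 11.9
corner [ 508.5 -214.6   -1.4] yaw 93.99 tip 89.08 xtilt -0.0026
```

View pics/s5c.png

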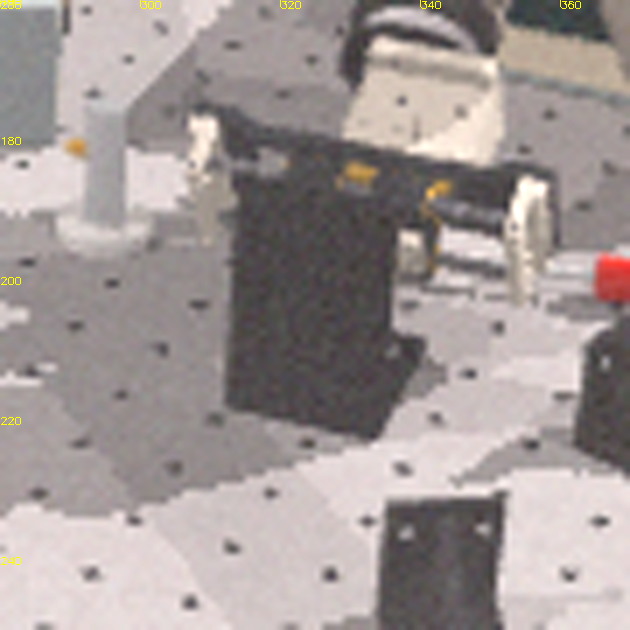

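Request:
{"op": "move_arm", "data": {"increments": [[0, 0, 0.7, -0.3, 0.02, 0, 0], [0, 0, 0, 0, 0, 0, 0]]}}

```text
time: 9.55
tool_pos: [0.5114, -0.2397, 0.0296]
tool_rot: [-2.085, 0.003, 0.07]
contact_force: [-1.6, -2.2, 3.7]
opening: 0.0115
```

```bash
python3 - <<'E'
from kin import *
from cell import robot
T=stat()
c=robot.read_camera("wrist"); save("wrist",c,"w6"); Tc=np.array(c["T"])
d=np.radians(93.99); p=[.5085,-.2146,d,0.]
pf=np.load("pf.npy")
im=c["img"][:,:,::-1].copy()
for l in [proj(br(p,l,np.pi/2),"wrist",Tc) for l in brlines()]: cv2.polylines(im,[np.round(l).astype(int)],False,(0,255,0),1)
for l in [proj(fx(pf,l),"wrist",Tc) for l in fxlines()]: cv2.polylines(im,[np.round(l).astype(int)],False,(0,0,255),1)
cv2.imwrite("pics/w6o.png",im)
E
```

```text
t 9.55 q [-0.87  1.12  1.08  0.56  1.86 -1.05] pos [ 0.5114 -0.2397  0.0296] rot [-2.085  0.003  0.07 ] F [-1.6 -2.2  3.7] M [-0.49 -0.22  0.08] op 11.5
corner [ 508.6 -214.    -0.8] yaw 94.0 tip 90.55 xtilt -0.0026
```

View pics/w6o.png

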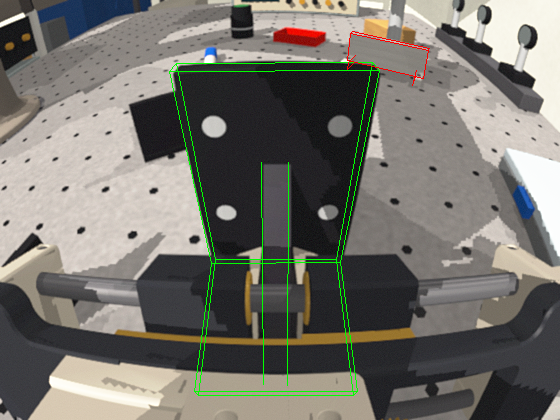

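```bash
cat >> kin.py <<'E'
def rotz(a): return rz(a)
def goal(T,ct,cxyz,dyaw):
    R=rz(dyaw)@T[:3,:3]; return np.array(cxyz)-R@ct,R
E
python3 - <<'E'
from kin import *
pf=np.load("pf.npy");k=np.load("k.npy"); T=stat(); c=T[:3,3]+T[:3,:3]@CT
d=np.array([np.cos(pf[2]),np.sin(pf[2])])
u=T[:3,:3].T@[0,0,5.]; print("lift5",u.round(1))
T2=T.copy();T2[2,3]+=.005
tgt=np.r_[pf[:2]-.1*d,c[2]+.005]
p,R=goal(T2,CT,tgt,pf[2]-np.radians(94.0)); print(p,"ik",ik(p,R,np.array([-.6,.8,1.5,.8,1.2,-.8]),k))
plan(T2,R,p,12,0)
E
```

```text
t 9.6 q [-0.87  1.12  1.08  0.56  1.86 -1.05] pos [ 0.5114 -0.2396  0.0296] rot [-2.085  0.003  0.07 ] F [-0.2 -1.   3.7] M [-0.29 -0.23  0.01] op 11.8
corner [ 508.5 -214.    -0.9] yaw 94.0 tip 90.53 xtilt -0.0027
lift5 [-0.  -4.4 -2.5]
[0.61231599 0.05829997 0.03455647] ik (array([-0.5125898 ,  0.88468359,  1.73692864,  1.19612071,  1.18907697,
       -1.00777684]), np.float64(1.3183898417423734e-15))
[[0, 10.1, -11.9, 21.0, 0.0, 0.033, 0.019], [0, 9.2, -12.1, 21.4, 0.0, 0.033, 0.019], [0, 8.2, -12.3, 21.7, 0.0, 0.033, 0.019], [0, 7.3, -12.4, 21.9, 0.0, 0.033, 0.019], [0, 6.3, -12.5, 22.1, 0.0, 0.033, 0.019], [0, 5.4, -12.6, 22.3, 0.0, 0.033, 0.019], [0, 4.4, -12.7, 22.5, 0.0, 0.033, 0.019], [0, 3.4, -12.8, 22.6, 0.0, 0.033, 0.019], [0, 2.4, -12.9, 22.7, 0.0, 0.033, 0.019], [0, 1.4, -12.9, 22.8, 0.0, 0.033, 0.019], [0, 0.4, -12.9, 22.8, 0.0, 0.033, 0.019], [0, -0.6, -12.9, 22.8, 0.0, 0.033, 0.019]]
```

Request:
{"op": "move_arm", "data": {"increments": [[0, 0, -2.2, -1.3, 0, 0, 0], [0, 0, -2.2, -1.3, 0, 0, 0], [0, 5, -6, 10.5, 0, 0.016, 0.01], [0, 10, -12, 21, 0, 0.033, 0.019], [0, 9, -12, 21.5, 0, 0.033, 0.019]]}}

```text
time: 10.22
tool_pos: [0.5334, -0.1757, 0.0298]
tool_rot: [-2.089, 0.009, -0.032]
contact_force: [-0.6, -2.2, -0.8]
opening: 0.0118
```

```bash
cat > st.py <<'E'
from kin import *
import sys
n=int(sys.argv[1]); off=float(sys.argv[2]); z=float(sys.argv[3]); lat=float(sys.argv[4]) if len(sys.argv)>4 else 0
pf=np.load("pf.npy"); T=stat()
y0=np.arctan2(T[1,0],T[0,0])+np.pi/2
d=np.array([np.cos(pf[2]),np.sin(pf[2])]); e=np.array([-d[1],d[0]])
c=T[:3,3]+T[:3,:3]@CT; print("fixture frame xy mm",((c[:2]-pf[:2])@d*1000).round(1),((c[:2]-pf[:2])@e*1000).round(1),"dyaw",np.degrees(y0-pf[2]).round(2))
p,R=goal(T,CT,np.r_[pf[:2]-off*d+lat*e,z],pf[2]-y0); plan(T,R,p,n,0)
E
python3 st.py 9 .1 .004
```

```text
t 10.22 q [-0.82  1.05  1.26  0.66  1.7  -1.01] pos [ 0.5334 -0.1757  0.0298] rot [-2.089  0.009 -0.032] F [-0.6 -2.2 -0.8] M [-0.89 -0.17  0.01] op 11.8
corner [ 532.9 -150.1   -0.7] yaw 88.17 tip 90.32 xtilt -0.0091
fixture frame xy mm -348.7 -6.4 dyaw 20.39
[[0, 8.0, -13.5, 22.5, 0.0, 0.034, 0.02], [0, 6.9, -13.7, 22.8, 0.0, 0.034, 0.02], [0, 5.9, -13.8, 23.0, 0.0, 0.034, 0.02], [0, 4.8, -13.9, 23.2, 0.0, 0.034, 0.02], [0, 3.7, -14.0, 23.4, 0.0, 0.034, 0.02], [0, 2.6, -14.0, 23.5, 0.0, 0.034, 0.02], [0, 1.6, -14.0, 23.5, 0.0, 0.034, 0.02], [0, 0.5, -14.1, 23.6, 0.0, 0.034, 0.02], [0, -0.6, -14.0, 23.6, 0.0, 0.034, 0.02]]
```

Request:
{"op": "move_arm", "data": {"increments": [[0, 0, -4, -2.5, 0, -0.004, 0.005], [0, 0, -3, -2, 0, -0.004, 0.004], [0, 0, 0, 0, 0, 0, 0]]}}

```text
time: 10.6
tool_pos: [0.5332, -0.174, 0.0383]
tool_rot: [-2.089, 0.024, -0.028]
contact_force: [0.8, 0.6, -6.4]
opening: 0.0118
```

```bash
python3 st.py 8 .1 .005
```

```text
t 10.6 q [-0.82  1.04  1.25  0.66  1.71 -0.99] pos [ 0.5332 -0.174   0.0383] rot [-2.089  0.024 -0.028] F [ 0.8  0.6 -6.4] M [-1.4  -0.08  0.07] op 11.8
corner [ 532.2 -148.3    7.8] yaw 88.41 tip 90.33 xtilt -0.0235
fixture frame xy mm -347.3 -5.1 dyaw 20.63
[[0, 9.2, -14.4, 25.5, 0.001, 0.039, 0.022], [0, 7.8, -14.5, 25.9, 0.001, 0.039, 0.022], [0, 6.5, -14.7, 26.2, 0.001, 0.039, 0.022], [0, 5.1, -14.8, 26.4, 0.001, 0.039, 0.022], [0, 3.8, -14.8, 26.6, 0.001, 0.039, 0.022], [0, 2.4, -14.9, 26.7, 0.001, 0.039, 0.022], [0, 1.0, -14.9, 26.8, 0.001, 0.039, 0.022], [0, -0.4, -14.9, 26.8, 0.001, 0.039, 0.022]]
```

```bash
python3 - <<'E'
s=open('kin.py').read()
s=s.replace("    R=rz(dyaw)@T[:3,:3]; return","    x=T[:3,0]; h=np.array([x[0],x[1],0]);h/=np.linalg.norm(h); a=np.cross(x,h)\n    R=rz(dyaw)@Rn.from_rotvec(a).as_matrix()@T[:3,:3]; return")
open('kin.py','w').write(s)
E
python3 st.py 8 .1 .005
```

```text
t 10.6 q [-0.82  1.04  1.25  0.66  1.71 -0.99] pos [ 0.5332 -0.174   0.0383] rot [-2.089  0.024 -0.028] F [ 0.8  0.6 -6.4] M [-1.4  -0.08  0.07] op 11.8
corner [ 532.2 -148.3    7.8] yaw 88.41 tip 90.33 xtilt -0.0235
fixture frame xy mm -347.3 -5.1 dyaw 20.63
[[0, 9.1, -14.4, 25.5, 0.001, 0.041, 0.02], [0, 7.7, -14.5, 25.9, 0.001, 0.041, 0.02], [0, 6.4, -14.7, 26.2, 0.001, 0.041, 0.02], [0, 5.0, -14.8, 26.4, 0.001, 0.041, 0.02], [0, 3.7, -14.8, 26.6, 0.001, 0.041, 0.02], [0, 2.3, -14.9, 26.7, 0.001, 0.041, 0.02], [0, 0.9, -14.9, 26.8, 0.001, 0.041, 0.02], [0, -0.5, -14.9, 26.8, 0.001, 0.041, 0.02]]
```

Request:
{"op": "move_arm", "data": {"increments": [[0, 9, -15, 25, 0, 0.041, 0.02], [0, 7.5, -15, 25.5, 0, 0.041, 0.02], [0, 6.5, -15, 26, 0, 0.041, 0.02], [0, 5, -15, 26, 0, 0.041, 0.02]]}}

```text
time: 11.1
tool_pos: [0.5749, -0.0611, 0.0374]
tool_rot: [-2.096, 0.008, -0.222]
contact_force: [-0.2, 0.7, -5.2]
opening: 0.0117
```

```bash
python3 st.py 5 .1 .006
```

```text
t 11.1 q [-0.69  0.94  1.53  0.89  1.42 -0.97] pos [ 0.5749 -0.0611  0.0374] rot [-2.096  0.008 -0.222] F [-0.2  0.7 -5.2] M [-1.34  0.17 -0.02] op 11.7
corner [579.3 -36.    6.8] yaw 77.3 tip 89.9 xtilt -0.0082
fixture frame xy mm -225.5 -6.2 dyaw 9.52
[[0, 2.0, -12.4, 21.7, 0.0, 0.03, 0.015], [0, 1.2, -12.4, 21.7, 0.0, 0.03, 0.015], [0, 0.4, -12.4, 21.8, 0.0, 0.03, 0.015], [0, -0.5, -12.4, 21.8, 0.0, 0.03, 0.015], [0, -1.3, -12.4, 21.7, 0.0, 0.03, 0.015]]
```

Request:
{"op": "move_arm", "data": {"increments": [[0, 2, -12.5, 21.5, 0, 0.03, 0.015], [0, 1, -12.5, 21.5, 0, 0.03, 0.015], [0, 0.5, -12.5, 21.5, 0, 0.03, 0.015], [0, -0.5, -12.5, 21.5, 0, 0.03, 0.015], [0, 0, 0, 0, 0, 0, 0]]}}

```text
time: 11.72
tool_pos: [0.6058, 0.0358, 0.0368]
tool_rot: [-2.098, -0.001, -0.361]
contact_force: [-0.6, -1.0, -5.6]
opening: 0.0115
```

```bash
python3 st.py 3 .06 .005; python3 - <<'E'
from kin import *
from cell import robot
pf=np.load("pf.npy")
for n in("wrist","top","side"):
    c=robot.read_camera(n); save(n,c,"x7_"+n)
T=stat(); ct=T[:3,3]+T[:3,:3]@CT; p=[ct[0],ct[1],np.arctan2(T[1,0],T[0,0])+np.pi/2,.005]
Tc=np.load("pics/x7_wrist.npy"); F=[proj(fx(pf,l),"wrist",Tc) for l in fxlines()]; B=[proj(br(p,l,np.pi/2),"wrist",Tc) for l in brlines()]
crop(cv2.imread("pics/x7_wrist.png"),140,0,260,130,3,"pics/x7w.png",1.2,pts=F+B)
n="top";Tc=np.load("Ttop.npy");crop(cv2.imread("pics/x7_top.png"),130,110,140,120,5,"pics/x7t.png",1.2,pts=[proj(fx(pf,l),n,Tc) for l in fxlines()]+[proj(br(p,l,np.pi/2),n,Tc) for l in brlines()])
E
```

```text
t 11.72 q [-0.55  0.88  1.71  1.13  1.22 -0.99] pos [0.6058 0.0358 0.0368] rot [-2.098e+00 -1.000e-03 -3.610e-01] F [-0.6 -1.  -5.6] M [-1.34  0.44  0.05] op 11.5
corner [613.8  59.9   6.1] yaw 69.32 tip 89.78 xtilt 0.0009
fixture frame xy mm -123.7 -1.9 dyaw 1.54
[[0, -0.3, -10.4, 18.5, -0.0, 0.008, 0.005], [0, -0.5, -10.4, 18.5, -0.0, 0.008, 0.005], [0, -0.7, -10.4, 18.5, -0.0, 0.008, 0.005]]
t 11.88 q [-0.55  0.88  1.71  1.13  1.22 -0.99] pos [0.6067 0.0334 0.0368] rot [-2.099 -0.003 -0.363] F [ 0.4  0.1 -5.9] M [-1.33  0.38 -0.06] op 11.5
corner [614.8  57.4   6. ] yaw 69.19 tip 89.75 xtilt 0.0027
```

View pics/x7w.png

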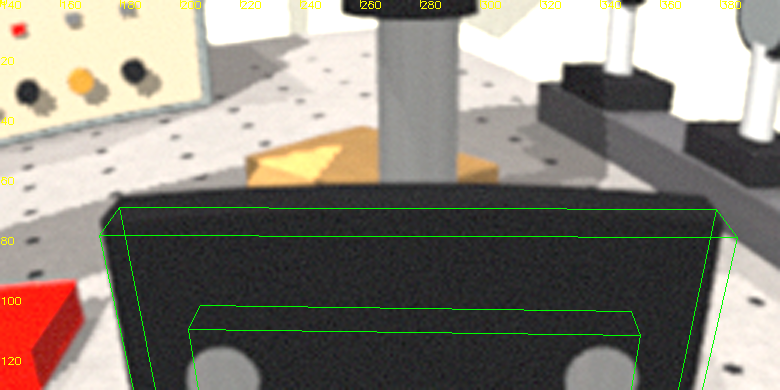

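View pics/x7t.png

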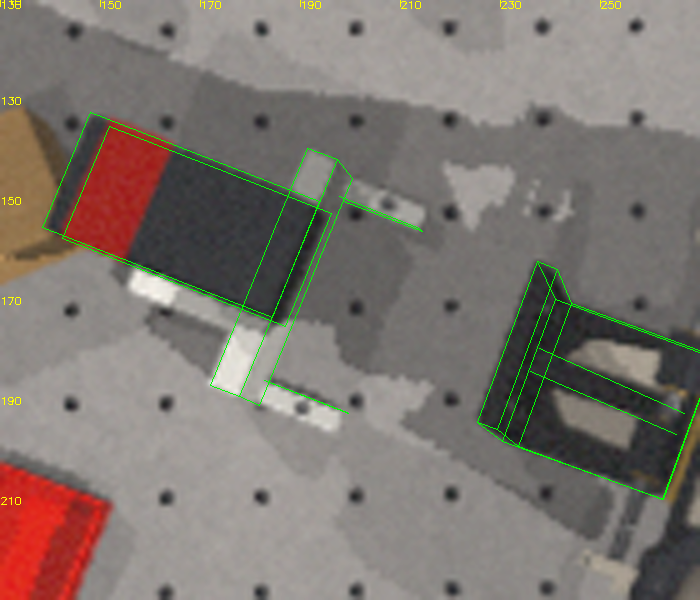

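```bash
python3 st.py 4 .05 .006
```

```text
t 11.88 q [-0.55  0.88  1.71  1.13  1.22 -0.99] pos [0.6067 0.0334 0.0368] rot [-2.099 -0.003 -0.363] F [ 0.4  0.1 -5.9] M [-1.33  0.38 -0.06] op 11.5
corner [614.8  57.4   6. ] yaw 69.19 tip 89.75 xtilt 0.0027
fixture frame xy mm -125.6 -3.7 dyaw 1.41
[[0, -0.6, -9.5, 16.3, -0.0, 0.005, 0.004], [0, -0.7, -9.5, 16.3, -0.0, 0.005, 0.004], [0, -0.8, -9.5, 16.3, -0.0, 0.005, 0.004], [0, -1.0, -9.5, 16.3, -0.0, 0.005, 0.004]]
```

Request:
{"op": "move_arm", "data": {"increments": [[0, -0.5, -9.5, 16.5, 0, 0.005, 0.004], [0, -0.5, -9.5, 16.5, 0, 0.005, 0.004], [0, -1, -9.5, 16.5, 0, 0.005, 0.004], [0, -1, -9.5, 16.5, 0, 0.005, 0.004], [0, 0, 0, 0, 0, 0, 0]]}}

```text
time: 12.5
tool_pos: [0.6337, 0.1091, 0.0361]
tool_rot: [-2.099, 0.001, -0.391]
contact_force: [0.6, -0.3, -5.3]
opening: 0.0117
```

```bash
python3 st.py 3 .012 .005
```

```text
t 12.5 q [-0.41  0.88  1.73  1.27  1.13 -0.97] pos [0.6337 0.1091 0.0361] rot [-2.099e+00  1.000e-03 -3.910e-01] F [ 0.6 -0.3 -5.3] M [-1.28  0.49  0.01] op 11.7
corner [642.4 133.    5.4] yaw 67.59 tip 89.75 xtilt -0.001
fixture frame xy mm -45.3 -0.7 dyaw -0.19
[[0, -0.3, -5.5, 9.6, -0.0, -0.001, -0.001], [0, -0.2, -5.5, 9.6, -0.0, -0.001, -0.001], [0, -0.2, -5.5, 9.6, -0.0, -0.001, -0.001]]
```

Request:
{"op": "move_arm", "data": {"increments": [[0, -0.5, -5.5, 9.5, 0, 0, 0], [0, -0.5, -5.5, 9.5, 0, 0, 0], [0, 0, -4, 7.5, 0, 0, 0], [0, 0, 0, 0, 0, 0, 0]]}}

```text
time: 13.0
tool_pos: [0.6452, 0.1399, 0.0356]
tool_rot: [-2.099, 0.001, -0.391]
contact_force: [-0.4, -0.5, -6.1]
opening: 0.0117
```

```bash
python3 st.py 3 .012 .0; python3 - <<'E'
from kin import *
from cell import robot
pf=np.load("pf.npy")
for n in("top","side"):
    c=robot.read_camera(n); save(n,c,"x8_"+n)
T=stat(); ct=T[:3,3]+T[:3,:3]@CT; p=[ct[0],ct[1],np.arctan2(T[1,0],T[0,0])+np.pi/2,.004]
for n,b in(("top",(130,110,120,100)),("side",(190,190,90,100))):
    Tc=np.load(f"T{n}.npy");crop(cv2.imread(f"pics/x8_{n}.png"),*b,6,f"pics/x8{n[0]}.png",1.3,pts=[proj(fx(pf,l),n,Tc) for l in fxlines()]+[proj(br(p,l,np.pi/2),n,Tc) for l in brlines()])
E
```

```text
t 13.0 q [-0.35  0.88  1.72  1.31  1.1  -0.95] pos [0.6452 0.1399 0.0356] rot [-2.099e+00  1.000e-03 -3.910e-01] F [-0.4 -0.5 -6.1] M [-1.27  0.43  0.02] op 11.7
corner [653.9 163.7   4.8] yaw 67.59 tip 89.75 xtilt -0.0012
fixture frame xy mm -12.4 0.3 dyaw -0.19
[[0, 0.1, 1.3, 0.9, -0.0, -0.001, -0.001], [0, 0.1, 1.3, 0.9, -0.0, -0.001, -0.001], [0, 0.1, 1.3, 0.9, -0.0, -0.001, -0.001]]
t 13.1 q [-0.35  0.88  1.72  1.31  1.1  -0.95] pos [0.6452 0.1392 0.0356] rot [-2.099e+00  1.000e-03 -3.920e-01] F [-0.  -0.2 -4.6] M [-1.31  0.47  0.03] op 11.8
corner [653.9 163.    4.8] yaw 67.54 tip 89.74 xtilt -0.0011
```

View pics/x8t.png

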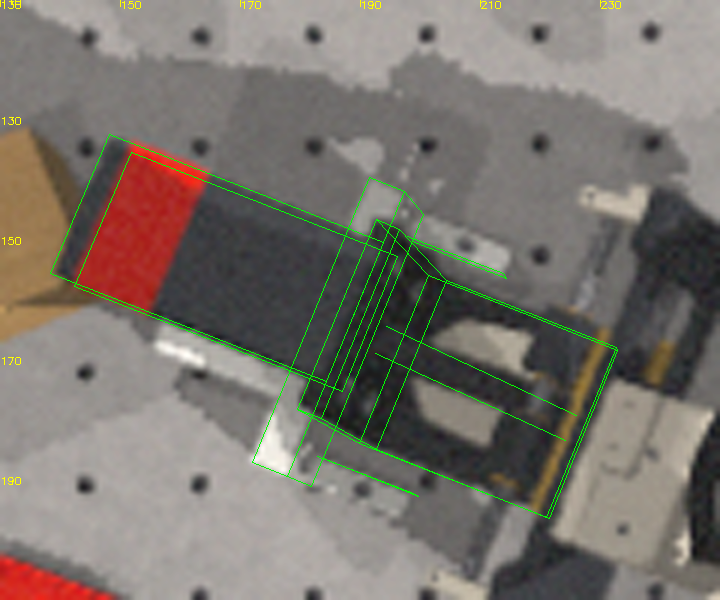

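View pics/x8s.png

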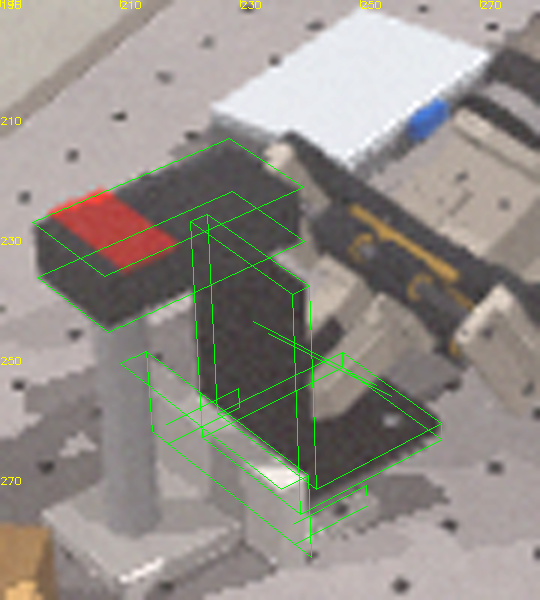

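Request:
{"op": "move_arm", "data": {"increments": [[0, 0, 1.7, 1.1, 0, 0, 0], [0, 0, 1.7, 1.1, 0, 0, 0], [0, 0, 0, 0, 0, 0, 0]]}}

```text
time: 13.48
tool_pos: [0.6454, 0.1383, 0.0311]
tool_rot: [-2.099, 0.001, -0.394]
contact_force: [0.5, 0.2, -6.2]
opening: 0.0116
```

```bash
python3 st.py 1 .012 .0
```

```text
t 13.47 q [-0.35  0.89  1.72  1.32  1.1  -0.96] pos [0.6454 0.1383 0.0311] rot [-2.099e+00  1.000e-03 -3.940e-01] F [ 0.5  0.2 -6.2] M [-1.32  0.46  0.01] op 11.6
corner [6.542e+02 1.621e+02 3.000e-01] yaw 67.45 tip 89.73 xtilt -0.0013
fixture frame xy mm -13.9 -0.6 dyaw -0.33
[[0, -0.5, -0.7, 1.8, -0.0, -0.004, -0.004]]
```

Request:
{"op": "move_arm", "data": {"increments": [[0, 0, 0.9, 0.5, 0, 0, 0], [0, 0, 0.5, 0.3, 0, 0, 0]]}}

```text
time: 13.72
tool_pos: [0.6455, 0.138, 0.0298]
tool_rot: [-2.098, 0.001, -0.394]
contact_force: [-2.0, -1.6, -1.9]
opening: 0.0117
```

```bash
python3 st.py 1 .012 .0
```

```text
t 13.72 q [-0.35  0.89  1.72  1.32  1.1  -0.96] pos [0.6455 0.138  0.0298] rot [-2.098e+00  1.000e-03 -3.940e-01] F [-2.  -1.6 -1.9] M [-0.86  0.36  0.2 ] op 11.7
corner [654.3 161.8  -1. ] yaw 67.44 tip 89.77 xtilt -0.001
fixture frame xy mm -14.0 -0.8 dyaw -0.34
[[0, -0.7, -1.9, 1.3, -0.0, -0.005, -0.004]]
```

Request:
{"op": "move_arm", "data": {"increments": [[0, 0, 0, 0, 0, 0, 0], [0, 0, 0, 0, 0, 0, 0]], "newtons": 4}}

```text
time: 13.98
tool_pos: [0.6456, 0.1382, 0.0301]
tool_rot: [-2.098, 0.001, -0.394]
contact_force: [-0.2, -0.0, -3.9]
opening: 0.0118
```

Request:
{"op": "move_arm", "data": {"increments": [[17, 0, 0, 0, 0, 0, 0], [17, 0, 0, 0, 0, 0, 0], [17, 0, 0, 0, 0, 0, 0]]}}

```text
time: 14.35
tool_pos: [0.6467, 0.1384, 0.0323]
tool_rot: [-2.095, -0.002, -0.394]
contact_force: [-0.4, 0.0, -1.0]
opening: 0.0169
```

```bash
python3 st.py 1 .012 .0; python3 - <<'E'
from kin import *
from cell import robot
pf=np.load("pf.npy")
for n in("wrist","side"):
    c=robot.read_camera(n); save(n,c,"x9_"+n)
T=stat(); ct=T[:3,3]+T[:3,:3]@CT; p=[ct[0],ct[1],np.arctan2(T[1,0],T[0,0])+np.pi/2,.0]
for n,b in(("wrist",(140,40,260,130)),("side",(190,190,90,100))):
    Tc=np.load(f"pics/x9_{n}.npy");crop(cv2.imread(f"pics/x9_{n}.png"),*b,3 if n=="wrist" else 6,f"pics/x9{n[0]}.png",1.4,pts=[proj(br(p,l,np.pi/2),n,Tc) for l in brlines()])
E
```

```text
t 14.35 q [-0.35  0.89  1.71  1.32  1.1  -0.96] pos [0.6467 0.1384 0.0323] rot [-2.095e+00 -2.000e-03 -3.940e-01] F [-0.4  0.  -1. ] M [-0.44  0.14 -0.01] op 16.9
corner [655.6 162.3   1.6] yaw 67.43 tip 89.99 xtilt 0.0016
fixture frame xy mm -13.2 -1.8 dyaw -0.35
[[0, -1.7, 0.8, 1.8, 0.0, -0.006, -0.002]]
t 14.45 q [-0.35  0.89  1.71  1.32  1.1  -0.96] pos [0.6466 0.1383 0.0321] rot [-2.095e+00 -1.000e-03 -3.940e-01] F [ 0.1  0.1 -0.6] M [-0.47  0.15 -0.02] op 16.6
corner [655.5 162.2   1.4] yaw 67.43 tip 89.97 xtilt 0.0015
```

View pics/x9w.png

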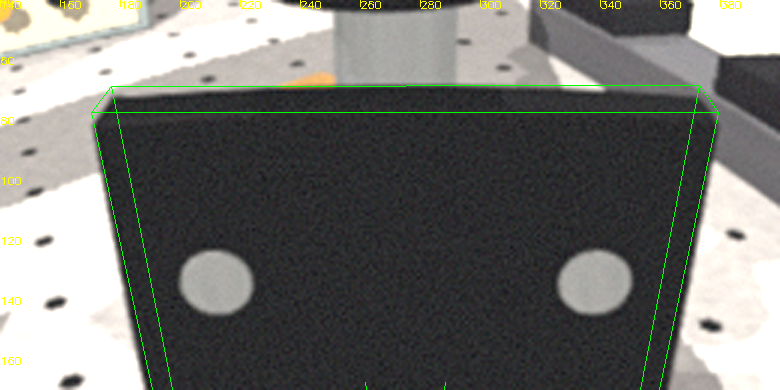

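View pics/x9s.png

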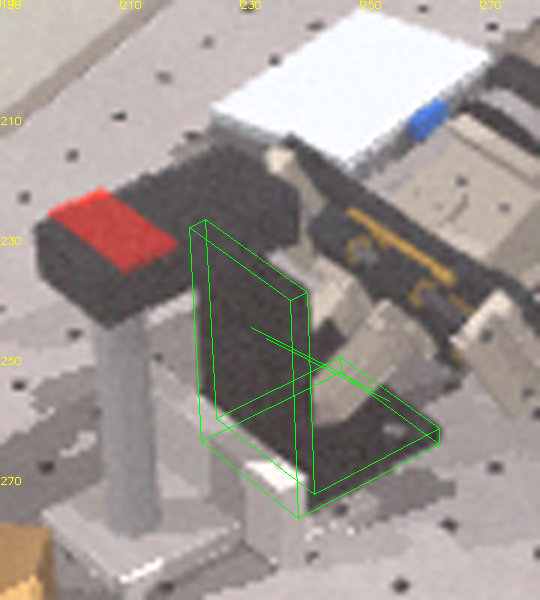

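Request:
{"op": "move_arm", "data": {"increments": [[0, 0, 0, 0, 0, -0.005, -0.003], [0, 0, 0, 0, 0, 0, 0], [0, 0, 0, 0, 0, 0, 0], [0, 0, 0, 0, 0, 0, 0]], "newtons": 25}}

```text
time: 14.95
tool_pos: [0.6464, 0.1385, 0.0321]
tool_rot: [-2.095, -0.001, -0.387]
contact_force: [-0.4, -0.0, 0.1]
opening: 0.0116
```

```bash
python3 st.py 3 0.004 .0014
```

```text
t 14.95 q [-0.35  0.89  1.71  1.31  1.11 -0.96] pos [0.6464 0.1385 0.0321] rot [-2.095e+00 -1.000e-03 -3.870e-01] F [-0.4 -0.   0.1] M [-0.48  0.09  0.06] op 11.6
corner [655.1 162.4   1.5] yaw 67.81 tip 89.99 xtilt 0.0011
fixture frame xy mm -13.2 -1.3 dyaw 0.03
[[0, -0.4, -1.5, 2.7, -0.0, -0.0, 0.0], [0, -0.4, -1.5, 2.7, -0.0, -0.0, 0.0], [0, -0.4, -1.5, 2.7, -0.0, -0.0, 0.0]]
```

Request:
{"op": "move_arm", "data": {"increments": [[0, -0.3, -1.9, 2.7, 0, 0, 0], [0, -0.3, -1.9, 2.7, 0, 0, 0], [0, -0.3, -1.9, 2.7, 0, 0, 0]]}}

```text
time: 15.32
tool_pos: [0.6496, 0.1474, 0.0322]
tool_rot: [-2.097, -0.001, -0.389]
contact_force: [-0.3, -2.1, -2.5]
opening: 0.0118
```

```bash
python3 st.py 3 0. .0014
```

```text
t 15.32 q [-0.33  0.89  1.71  1.32  1.1  -0.95] pos [0.6496 0.1474 0.0322] rot [-2.097e+00 -1.000e-03 -3.890e-01] F [-0.3 -2.1 -2.5] M [-0.87  0.25  0.  ] op 11.8
corner [658.3 171.3   1.5] yaw 67.72 tip 89.87 xtilt 0.0011
fixture frame xy mm -3.8 -1.0 dyaw -0.06
[[0, -0.3, -0.6, 1.1, 0.0, -0.0, 0.0], [0, -0.3, -0.6, 1.1, 0.0, -0.0, 0.0], [0, -0.3, -0.6, 1.1, 0.0, -0.0, 0.0]]
```

Request:
{"op": "move_arm", "data": {"increments": [[0, -0.3, -0.8, 1.5, 0, 0, 0], [0, -0.3, -0.8, 1.5, 0, 0, 0]]}}

```text
time: 15.58
tool_pos: [0.6505, 0.1511, 0.0321]
tool_rot: [-2.097, -0.001, -0.389]
contact_force: [-0.9, -3.4, 0.4]
opening: 0.0119
```

```bash
python3 st.py 3 0. .0014
```

```text
t 15.57 q [-0.33  0.89  1.71  1.33  1.09 -0.95] pos [0.6505 0.1511 0.0321] rot [-2.097e+00 -1.000e-03 -3.890e-01] F [-0.9 -3.4  0.4] M [-0.77  0.18 -0.07] op 11.9
corner [659.3 175.    1.4] yaw 67.71 tip 89.87 xtilt 0.0014
fixture frame xy mm 0.0 -0.5 dyaw -0.07
[[0, -0.1, 0.0, 0.0, 0.0, -0.001, 0.0], [0, -0.1, 0.0, 0.0, 0.0, -0.001, 0.0], [0, -0.1, 0.0, 0.0, 0.0, -0.001, 0.0]]
```

Not clearly in contact yet (about 3 N, which is just friction). I'll creep on in small steps.

Request:
{"op": "move_arm", "data": {"increments": [[0, 0, -0.6, 1.1, 0, 0, 0], [0, 0, -0.6, 1.1, 0, 0, 0]]}}

```text
time: 15.82
tool_pos: [0.6515, 0.1536, 0.0322]
tool_rot: [-2.097, -0.001, -0.389]
contact_force: [-4.2, -6.4, 0.6]
opening: 0.0117
```

```bash
python3 st.py 1 0. .0014
```

```text
t 15.82 q [-0.32  0.89  1.7   1.33  1.09 -0.95] pos [0.6515 0.1536 0.0322] rot [-2.097e+00 -1.000e-03 -3.890e-01] F [-4.2 -6.4  0.6] M [-0.9   0.5   0.24] op 11.7
corner [660.3 177.5   1.4] yaw 67.72 tip 89.88 xtilt 0.0014
fixture frame xy mm 2.7 -0.4 dyaw -0.06
[[0, -0.3, 1.4, -2.3, 0.0, -0.002, 0.001]]
```

Request:
{"op": "move_arm", "data": {"increments": [[0, 0, -0.6, 1.1, 0, 0, 0], [0, 0, 0, 0, 0, 0, 0]]}}

```text
time: 16.08
tool_pos: [0.6514, 0.1536, 0.0321]
tool_rot: [-2.097, -0.001, -0.39]
contact_force: [1.4, 1.2, -2.9]
opening: 0.0116
```

```bash
python3 st.py 1 0. .0014;python3 - <<'E'
from kin import *
from cell import robot
pf=np.load("pf.npy")
for n in("top","side","wrist"):
    c=robot.read_camera(n); save(n,c,"y1_"+n)
for n,b in(("top",(160,120,80,80)),("side",(190,200,90,100))):
    crop(cv2.imread(f"pics/y1_{n}.png"),*b,7 if n=="top" else 6,f"pics/y1{n[0]}.png",1.6)
E
```

```text
t 16.07 q [-0.32  0.89  1.71  1.33  1.09 -0.95] pos [0.6514 0.1536 0.0321] rot [-2.097e+00 -1.000e-03 -3.900e-01] F [ 1.4  1.2 -2.9] M [-0.65  0.07 -0.18] op 11.6
corner [660.2 177.4   1.4] yaw 67.67 tip 89.84 xtilt 0.0006
fixture frame xy mm 2.6 -0.3 dyaw -0.11
[[0, -0.2, 1.3, -2.3, 0.0, -0.002, -0.0]]
```

View pics/y1t.png

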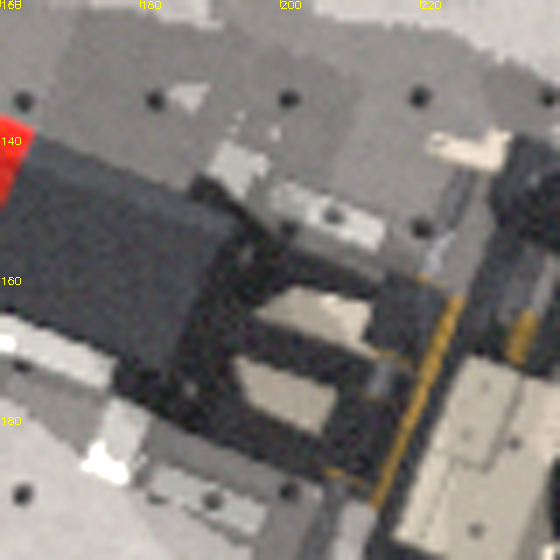

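View pics/y1s.png

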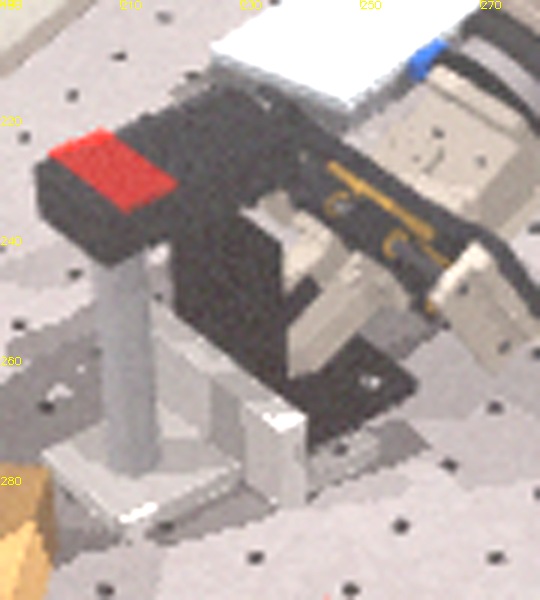

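View pics/y1_wrist.png

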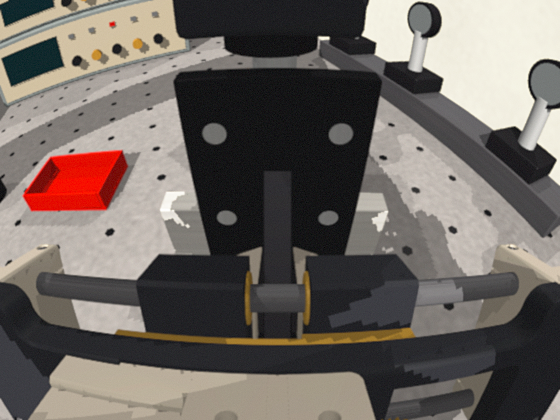

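Request:
{"op": "move_arm", "data": {"increments": [[0, 0, -1.2, 2.2, 0, 0, 0], [0, 0, -1.2, 2.2, 0, 0, 0], [0, 0, -1.2, 2.2, 0, 0, 0]], "newtons": 10}}

```text
time: 16.6
tool_pos: [0.6531, 0.158, 0.0317]
tool_rot: [-2.1, 0.0, -0.391]
contact_force: [-8.2, -11.7, 4.7]
opening: 0.0119
```

```bash
python3 st.py 1 0. .0014
```

```text
t 16.6 q [-0.31  0.89  1.7   1.34  1.09 -0.94] pos [0.6531 0.158  0.0317] rot [-2.1    0.    -0.391] F [ -8.2 -11.7   4.7] M [-1.    0.59  0.24] op 11.9
corner [661.8 181.8   0.9] yaw 67.63 tip 89.7 xtilt -0.0001
fixture frame xy mm 7.3 -0.2 dyaw -0.15
[[0, -0.1, 3.3, -6.6, -0.0, -0.002, -0.001]]
```

Request:
{"op": "move_arm", "data": {"increments": [[0, 0, 0, 0, 0, 0, 0], [16, 0, 0, 0, 0, 0, 0], [22, 0, 0, 0, 0, 0, 0], [30, 0, 0, 0, 0, 0, 0], [30, 0, 0, 0, 0, 0, 0]]}}

```text
time: 17.23
tool_pos: [0.6532, 0.1594, 0.0324]
tool_rot: [-2.098, -0.0, -0.389]
contact_force: [-0.6, 0.1, -0.5]
opening: 0.0293
```

```bash
python3 st.py 1 0. .0014;python3 - <<'E'
from kin import *
from cell import robot
pf=np.load("pf.npy")
for n in("top","side","wrist"):
    c=robot.read_camera(n); save(n,c,"y2_"+n)
for n,b in(("top",(160,120,80,80)),("side",(190,200,90,100))):
    crop(cv2.imread(f"pics/y2_{n}.png"),*b,7 if n=="top" else 6,f"pics/y2{n[0]}.png",1.6)
crop(cv2.imread("pics/y2_wrist.png"),140,30,270,230,3,"pics/y2w.png",1.3)
E
```

```text
t 17.23 q [-0.31  0.89  1.7   1.34  1.09 -0.94] pos [0.6532 0.1594 0.0324] rot [-2.098 -0.    -0.389] F [-0.6  0.1 -0.5] M [-0.44  0.11 -0.04] op 29.3
corner [661.9 183.3   1.6] yaw 67.73 tip 89.8 xtilt 0.0002
fixture frame xy mm 8.7 0.3 dyaw -0.05
[[0, 0.3, 4.6, -7.4, 0.0, -0.001, -0.0]]
```

View pics/y2t.png

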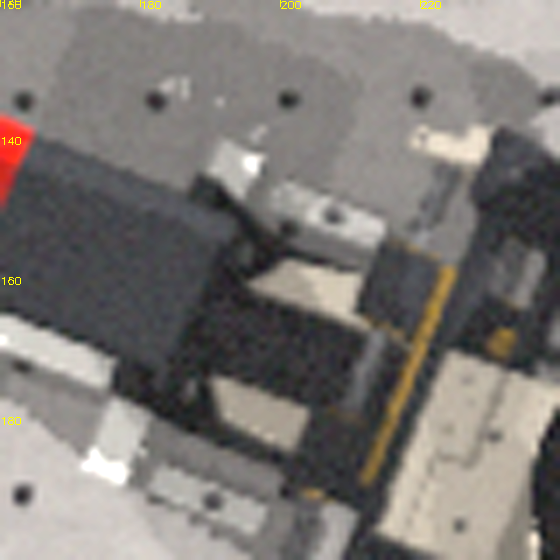

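View pics/y2s.png

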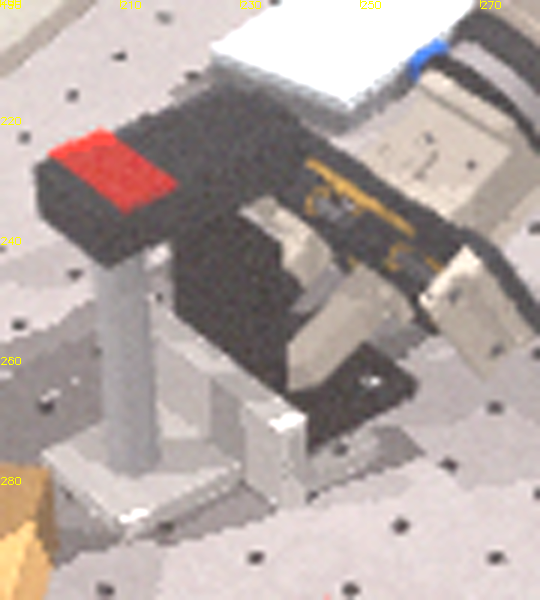

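View pics/y2w.png

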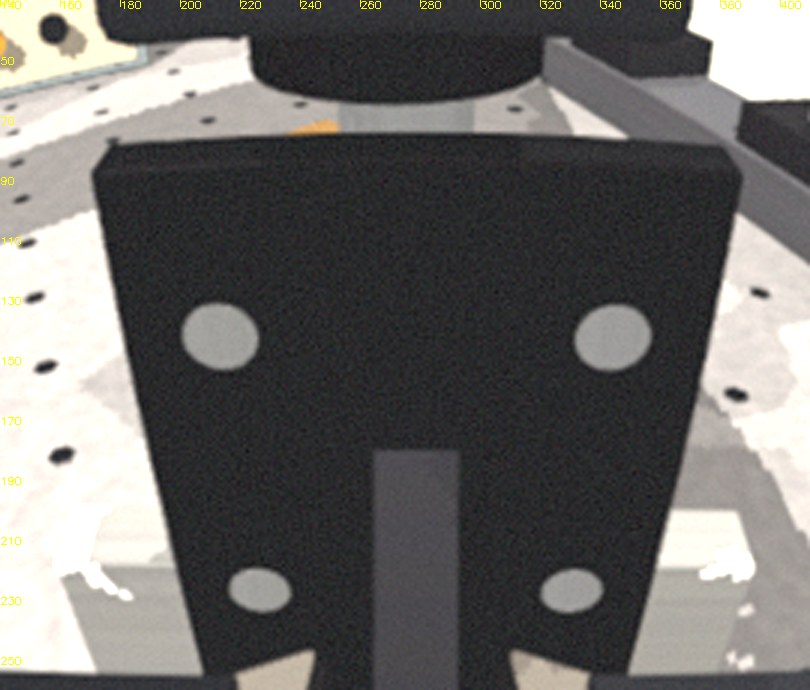

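Request:
{"op": "move_arm", "data": {"increments": [[34, 0, 0, -8, 0, 0, 0], [34, 0, 0, -14, 0, 0, 0], [34, 0, 0, -18, 0, 0, 0], [34, 0, 0, -18, 0, 0, 0], [34, 0, 0, -18, 0, 0, 0], [34, 0, 0, -18, 0, 0, 0], [34, 0, 0, 0, 0, 0, 0]]}}

```text
time: 18.25
tool_pos: [0.6206, 0.0769, 0.084]
tool_rot: [-2.098, -0.002, -0.391]
contact_force: [-0.2, 0.4, -1.1]
opening: 0.0343
```

```bash
python3 st.py 1 0. .0014;python3 - <<'E'
from kin import *
from cell import robot
pf=np.load("pf.npy")
for n in("top","side","wrist"):
    c=robot.read_camera(n); save(n,c,"y3_"+n)
for n,b in(("top",(160,120,80,80)),("side",(190,200,90,100))):
    crop(cv2.imread(f"pics/y3_{n}.png"),*b,7 if n=="top" else 6,f"pics/y3{n[0]}.png",1.6)
crop(cv2.imread("pics/y3_wrist.png"),160,30,230,220,3,"pics/y3w.png",1.6)
E
```

```text
t 18.25 q [-0.47  0.79  1.74  1.19  1.19 -0.9 ] pos [0.6206 0.0769 0.084 ] rot [-2.098e+00 -2.000e-03 -3.910e-01] F [-0.2  0.4 -1.1] M [-0.51  0.09 -0.05] op 34.3
corner [629.4 100.7  53.2] yaw 67.57 tip 89.77 xtilt 0.0022
fixture frame xy mm -80.1 -0.8 dyaw -0.21
[[0, -1.1, 4.5, 95.3, 0.0, -0.004, 0.0]]
```

View pics/y3t.png

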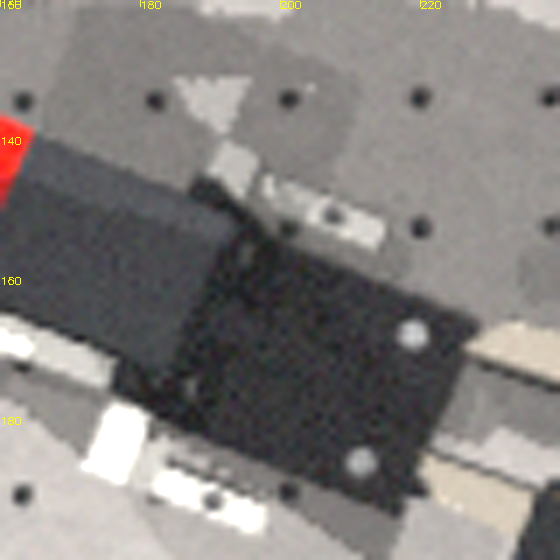

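View pics/y3s.png

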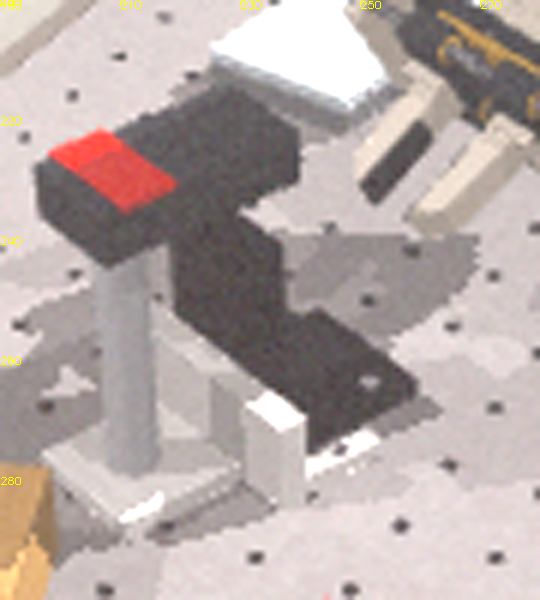

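View pics/y3w.png

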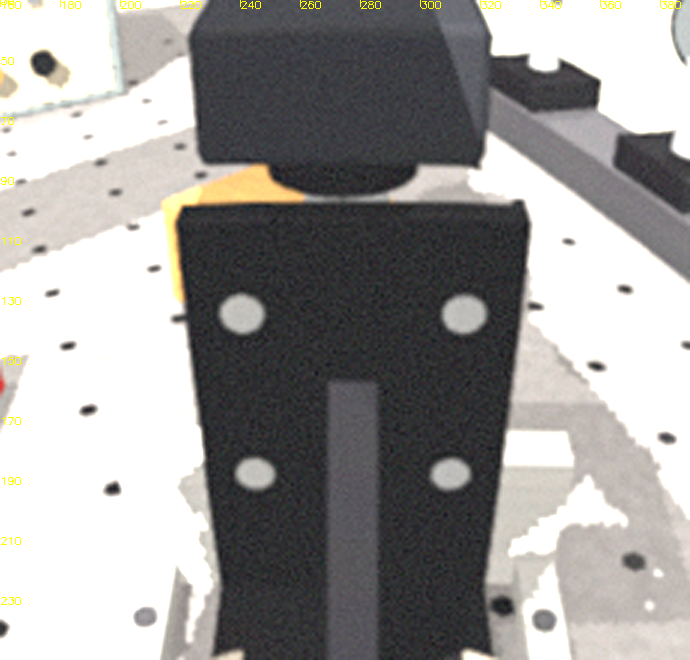

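Request:
{"op": "move_arm", "data": {"increments": [[0, 0, 0, 0, 0, 0, 0], [0, 0, 0, 0, 0, 0, 0], [0, 0, 0, 0, 0, 0, 0], [0, 0.5, 6, 12, 0, -0.002, 0], [0, 0.5, 6, 12, 0, -0.002, 0], [0, 0, 5, 11, 0, 0, 0], [0, 0, 3, 7, 0, 0, 0], [0, 0, 0, 0, 0, 0, 0]], "newtons": 20}}

```text
time: 19.4
tool_pos: [0.6306, 0.1072, 0.0396]
tool_rot: [-2.098, 0.006, -0.382]
contact_force: [-0.4, 1.0, -0.2]
opening: 0.0005
```

```bash
cat > fr.py <<'E'
from kin import *
pf=np.load("pf.npy"); T=stat(); d=np.array([np.cos(pf[2]),np.sin(pf[2])]); e=np.array([-d[1],d[0]]); r=T[:2,3]-pf[:2]
print("TCP in fixture",(r@d*1000).round(1),(r@e*1000).round(1),(T[2,3]*1000).round(1))
E
python3 fr.py; python3 - <<'E'
from h import *
from cell import robot
c=robot.read_camera("side"); save("side",c,"y4_s"); crop(cv2.imread("pics/y4_s.png"),190,200,90,100,6,"pics/y4s.png",1.6)
E
```

```text
t 19.4 q [-0.41  0.87  1.73  1.25  1.14 -0.96] pos [0.6306 0.1072 0.0396] rot [-2.098  0.006 -0.382] F [-0.4  1.  -0.2] M [-0.5   0.1   0.04] op 0.5
corner [638.9 131.2   8.9] yaw 68.1 tip 89.77 xtilt -0.0058
TCP in fixture -73.6 0.5 39.6
```

View pics/y4s.png

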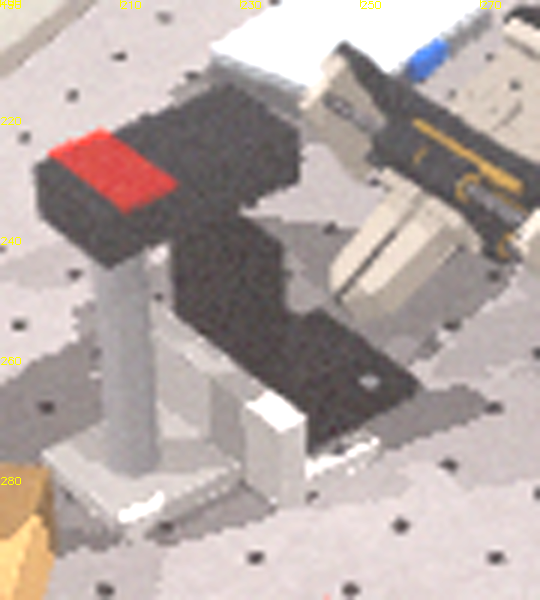

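Request:
{"op": "move_arm", "data": {"increments": [[0, -0.2, -1.8, 2.6, 0, 0, 0], [0, -0.2, -1.8, 2.6, 0, 0, 0], [0, 0, -1.8, 2.6, 0, 0, 0]]}}

```text
time: 19.82
tool_pos: [0.6345, 0.1157, 0.0416]
tool_rot: [-2.098, 0.004, -0.383]
contact_force: [0.4, 0.4, 0.3]
opening: 0.0005
```

```bash
python3 fr.py
```

```text
t 19.82 q [-0.4   0.87  1.72  1.26  1.13 -0.95] pos [0.6345 0.1157 0.0416] rot [-2.098  0.004 -0.383] F [0.4 0.4 0.3] M [-0.49  0.14 -0.06] op 0.5
corner [642.9 139.6  10.9] yaw 68.03 tip 89.79 xtilt -0.0038
TCP in fixture -64.3 0.1 41.6
```

Request:
{"op": "move_arm", "data": {"increments": [[0, 0, -1, 1.8, 0, 0, 0], [0, 0, -1, 1.8, 0, 0, 0]]}}

```text
time: 20.08
tool_pos: [0.6363, 0.1198, 0.0419]
tool_rot: [-2.098, 0.003, -0.383]
contact_force: [-0.4, -0.6, -0.2]
opening: 0.0003
```

```bash
python3 fr.py
```

```text
t 20.07 q [-0.39  0.87  1.72  1.27  1.13 -0.95] pos [0.6363 0.1198 0.0419] rot [-2.098  0.003 -0.383] F [-0.4 -0.6 -0.2] M [-0.45  0.14 -0.03] op 0.3
corner [644.7 143.7  11.1] yaw 68.04 tip 89.79 xtilt -0.0031
TCP in fixture -59.8 0.0 41.9
```

Request:
{"op": "move_arm", "data": {"increments": [[0, 0, -0.8, 1.6, 0, 0, 0], [0, 0, -0.8, 1.6, 0, 0, 0]]}}

```text
time: 20.32
tool_pos: [0.6377, 0.1233, 0.0416]
tool_rot: [-2.098, 0.003, -0.383]
contact_force: [-0.5, -0.0, 0.2]
opening: 0.0002
```

Request:
{"op": "move_arm", "data": {"increments": [[0, 0, -0.8, 1.6, 0, 0, 0], [0, 0, -0.8, 1.6, 0, 0, 0]]}}

```text
time: 20.58
tool_pos: [0.6381, 0.1246, 0.0411]
tool_rot: [-2.101, 0.003, -0.384]
contact_force: [-14.8, -19.0, 9.2]
opening: 0.0002
```

```bash
python3 fr.py
```

```text
t 20.57 q [-0.38  0.87  1.72  1.28  1.12 -0.95] pos [0.6381 0.1246 0.0411] rot [-2.101  0.003 -0.384] F [-14.8 -19.    9.2] M [-1.06  0.94  0.86] op 0.2
corner [646.5 148.5  10.3] yaw 68.02 tip 89.64 xtilt -0.0033
TCP in fixture -54.6 0.1 41.1
```

Request:
{"op": "move_arm", "data": {"increments": [[0, 0, 0.5, -2, 0, 0, 0], [0, 0, 0, -5, 0, 0, 0], [0, 0, -2, -15, 0, 0, 0], [0, 0, -3, -25, 0, 0, 0], [0, 0, -5, -25, 0, 0, 0], [0, 0, -5, -25, 0, 0, 0], [0, 0, -5, -25, 0, 0, 0], [0, 0, 0, 0, 0, 0, 0]]}}

```text
time: 21.58
tool_pos: [0.6007, 0.0304, 0.1245]
tool_rot: [-2.101, 0.002, -0.385]
contact_force: [0.8, 0.5, 0.5]
opening: 0.0004
```

```bash
python3 fr.py; python3 - <<'E'
from kin import *
from cell import robot
for n in("top","side","wrist"):
    c=robot.read_camera(n); save(n,c,"z1_"+n)
for n,b in(("top",(160,120,80,80)),("side",(190,200,90,100))):
    crop(cv2.imread(f"pics/z1_{n}.png"),*b,7 if n=="top" else 6,f"pics/z1{n[0]}.png",1.6)
crop(cv2.imread("pics/z1_wrist.png"),180,40,200,230,3,"pics/z1w.png",1.6)
E
```

```text
t 21.57 q [-0.56  0.71  1.73  1.09  1.28 -0.84] pos [0.6007 0.0304 0.1245] rot [-2.101e+00  2.000e-03 -3.850e-01] F [0.8 0.5 0.5] M [-0.49  0.15 -0.  ] op 0.4
corner [609.2  54.3  93.7] yaw 67.97 tip 89.59 xtilt -0.0021
TCP in fixture -155.9 -0.9 124.5
```

View pics/z1t.png

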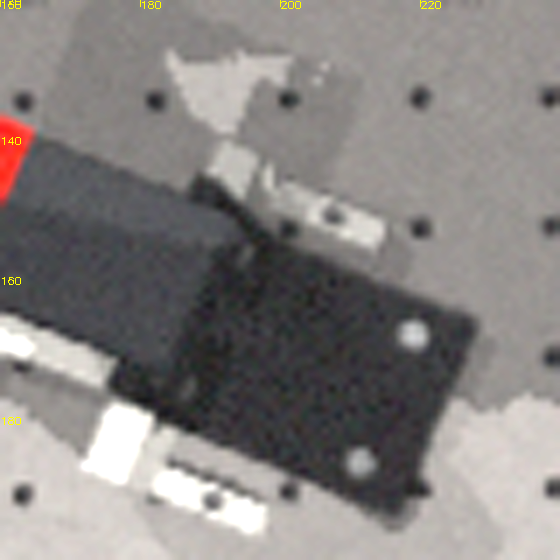

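View pics/z1w.png

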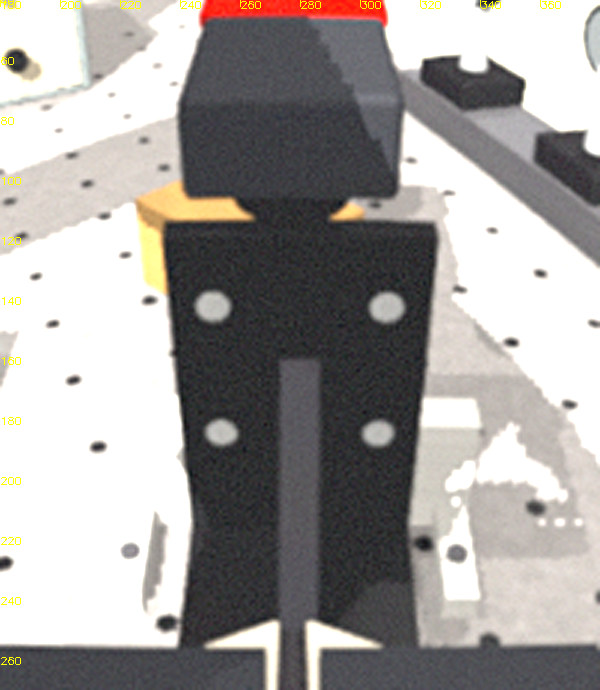

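View pics/z1s.png

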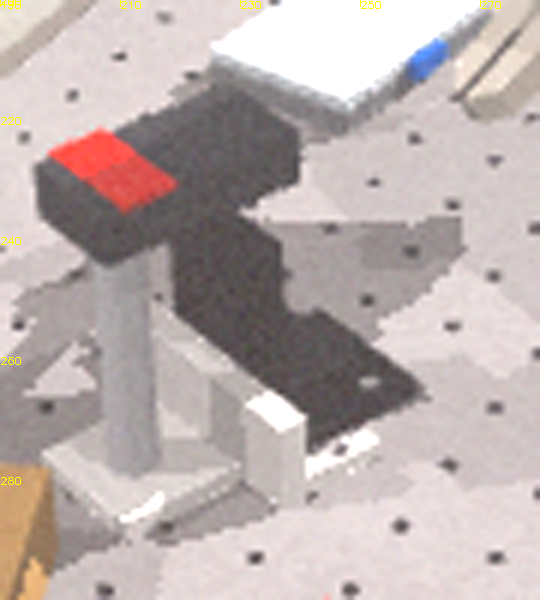

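```bash
python3 - <<'E'
from kin import *
pf=np.load("pf.npy"); Tw=np.load("pics/z1_wrist.npy");Tt=np.load("Ttop.npy");Ts=np.load("Tside.npy")
obs=[("wrist",(234.6,115.3),(130,40,10)),("wrist",(325.2,115.3),(130,-40,10)),("wrist",(272.2,159),(85,6,10)),("wrist",(286.3,159),(85,-6,10)),
("top",(227.8,165.9),(10,-40,90)),("top",(216.8,193.3),(10,40,90)),("side",(258.8,264.8),(0,40,90))]
TT={"wrist":Tw,"top":Tt,"side":Ts}
def r(p): return np.concatenate([proj(br(p,P,np.pi/2),n,TT[n])[0]-uv for n,uv,P in obs])
best=None
s=least_squares(r,[*pf]); print(np.degrees(s.x[2]),r(s.x).reshape(-1,2).round(1).tolist())
d=np.array([np.cos(pf[2]),np.sin(pf[2])]);e=np.array([-d[1],d[0]]);v=s.x[:2]-pf[:2]
print("corner in fixture",v@d*1e3,v@e*1e3,"dyaw",np.degrees(s.x[2]-pf[2]))
t=cv2.imread("pics/z1_top.png")
n="top"; crop(t,160,120,80,80,8,"pics/z2.png",1.5,pts=[proj(br([*s.x,0],l,np.pi/2),n,Tt) for l in brlines()]+[proj(fx(pf,l),n,Tt) for l in fxlines()[:4]])
crop(t,80,80,360,250,2,"pics/z3.png",1.2)
E
```

```text
67.67298796259709 [[-1.7, 1.4], [1.0, 1.4], [1.0, -0.9], [-0.3, -0.9], [-0.6, -1.0], [-1.0, -0.2], [0.2, 0.8]]
corner in fixture 1.9427565008228385 -1.5542250976040848 dyaw -0.10595023907602007
```

View pics/z2.png

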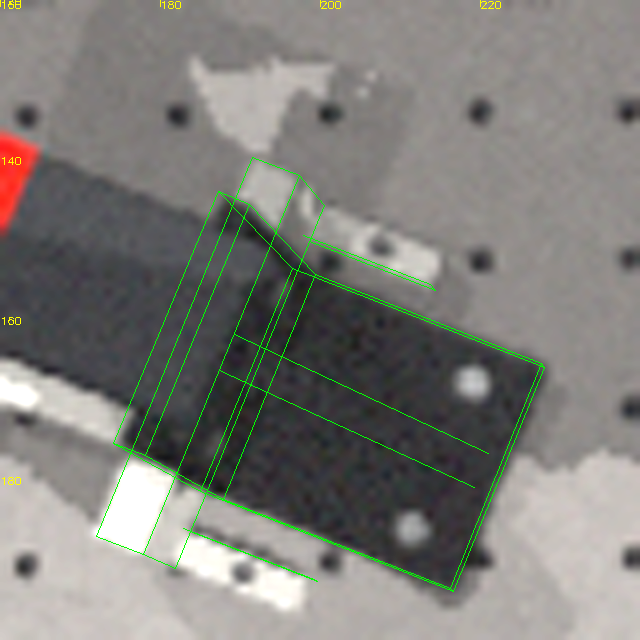

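View pics/z3.png

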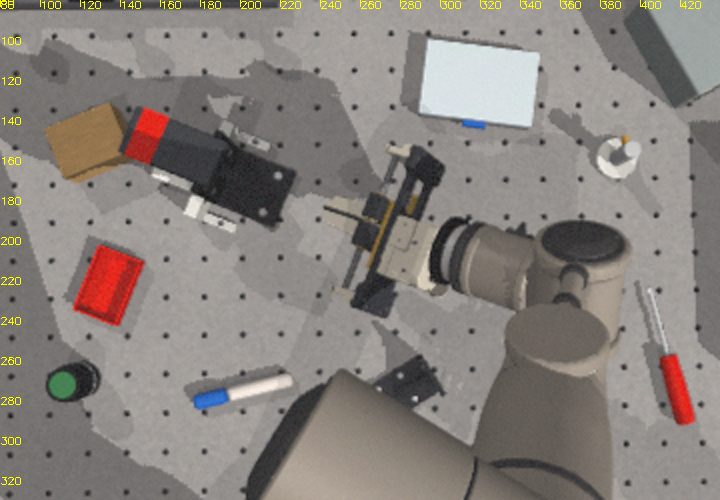

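```bash
python3 - <<'E'
from cell import robot
print(robot.observe()["time"],robot.observe()["contact_force"]); print(robot.hand_in())
E
```

```text
21.725 [-0.23534392  0.44849754  0.0584187 ]
the job is handed in; nothing more can be done
None
```

The largest bracket is standing on its foot in the fixture bay, its back against the fence, released with the hand clear. I handed the job in at 21.7 s.

**What I did**
- **Tip:** I pinched the gusset with the hand 15° off the diagonal, because joint 4 would have hit its limit at the exact 45° lean. I then tipped the bracket about its corner edge until it was down on its foot.
- **Carry and place:** I carried it about 5 mm above the table into the bay. There I set it down, regripped it and slid it to the fence.
- **Finish:** I let go, gave it one centred push with closed fingertips (about 24 N at the wrist, no further movement), and backed off.

**Last checks**
- **Squareness:** a fit to the three cameras put the bracket 0.1° from square to the fence and 1.6 mm off the bay's centre.
- **Flushness:** the same fit put its back 1.9 mm past the fence line I had measured, within the 2 mm calibration. Flushness rests on the push meeting a hard stop; I did not see the gap itself.
- **Contact and other things:** wrist force was near zero at hand-in, and in the last top picture the visible bystanders looked unmoved. The small look-alike bracket was hidden behind the arm there.

**What did not go quite as planned**
- **During the tip:** from about 18° to 35° of tipping the hand carried nearly the whole weight, so the edge may have risen a fraction of a millimetre. I pressed it back down.
- **During the carry:** the foot dragged on the table for the first 65 mm or so. The bracket also turned about 2° in the grip, which came right when I set it down.
- **At the fence:** the fingers slid about 5 mm along the gusset while the bracket stayed put.

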